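Rig a tool-hanging arm and clip its snap hook

ROBOT

A 6-joint arm with a two-finger parallel gripper is mounted at the origin on the work surface. World frame = base frame: x ahead of the robot, y to its left, z up, the work surface at z = 0. Lengths are in mm, angles in rad, forces in N, time in s.
With the tool pointing down it reaches from about 275 to 750 mm from the base axis. Payload 10.2 kg.
Tool frame: the origin (TCP) lies midway between the tips of the shut fingers; the grasp point (between the pads) lies 19 mm behind it; x points along the fingers, y is the direction in which the jaws open and shut, and the axes are right-handed (so a half turn about x gives the same grasp; the last joint's range is limited). The gripper opens to 85 mm and grips with 20 to 120 N. Pads are 22 mm wide; open, the fingers measure 114 mm over their backs; the gripper's body (76 mm by 85 mm) begins 54 mm behind the grasp point. The pads swing forward as they close: fully open they stand 13 mm farther back than shut.
Start: joints at [1.057, 0.313, 1.498, -0, 1.331, -0.223], TCP at [150.54, 502.96, 231.294] pointing down, gripper open.
Joint ranges: [-2.94, 2.94], [-0.97, 2.17], [0.19, 2.56], [-1.23, 4.37], [0.02, 3.11], [-2.88, 2.88]. Speed limits (rad/s): [2.39, 2.39, 3.01, 3.14, 3.14, 3.14].

INTERFACE

Orientations are given as a unit quaternion [w, x, y, z].
In Python, from rig import sense, capture, get_calibration, finish_job gives the robot as it stands.
- The arm moves only by the tool jog_arm, never from a script. Its argument "increments" is a list of rows, each an object of numbers: "rx", "ry", "rz": the turn, a rotation vector about the tool's x, y, z in rad; "x", "y", "z": the shift along the tool's x, y, z in mm; "hand": the finger opening in mm, from 0 to 85.4. A call has 1 to 5 rows; each row shifts and turns the commanded pose from where the row before left it, along the tool's axes as they then stand; what a row does not reach is not made up. A row lasts 1/8 s, in which the tool goes at most 62.5 mm and 10.7 degrees, less where a joint would pass 70% of its speed; a pose out of reach is approached as far as the arm can. A call with a gripper value outside its range is refused whole. The fingers move at their own pace and stop on an object; "force" is the grip in N (left out, the last holds). Time passes only in rows, so rows that do not move let the fingers close. It gives the time, the measured TCP pose, the force and the opening at its end, in the units of the state.
- sense(): the state, without advancing time (a new reading comes with each control period).
- capture(name): name is "scene" or "top" or "wrist"; returns the picture (480x640x3 uint8, red, green, blue); there is no depth.
- get_calibration(name): a dict with "camera_matrix" (3x3 intrinsics, pixels), "R" (3x3) and "t" (3): a world point X has camera coordinates R X + t; the wrist camera has in their place "T_tool_cam" (4x4, takes a point from camera to tool coordinates, whose origin is the TCP and whose axes are the tool frame's). Camera axes: x right, y down, z forward; pixel columns grow to the right and rows downward; lengths in mm; the calibration is good to about 2 mm. The wrist camera is an equidistant fisheye: a pixel r from the principal point sees the ray r / f radians off the axis. A picture is of the moment at which its call begins: read the wrist's pose just before it. get_calibration takes no time and is no camera call.
- finish_job(): hands the job in, once; it reports no verdict.
The state is a dict: "time_s": time; "joints": joint angles; "dq": joint speeds; "tau": joint torques, N m; "eef_pos": TCP position; "ee_rot": TCP orientation; "force": force on the tool from outside, world axes, zero at the start; "wrist_torque": the same for the moment, N m; "grip_width": opening from 0.0 (shut) to 1.0 (fully open).
Only numpy, scipy, OpenCV 4.12 (cv2) and the standard library are available. Lean on these libraries where they do the work, as an engineer would, in place of code of your own. Each camera call takes 0.05 s, during which the arm holds its last target.

TASK

Rig the tool-hanging stand: slide the square metal tube, black plug end first, into the sleeve on top of the green post until its red line is level with the sleeve's mouth, and let go of it. Then take the red snap hook from the rack and press it over the cross bar of the loop at the tube's end until the bar is inside and the gate has sprung shut, and leave it hanging from the bar. Leave the other hooks, the tools and the rest of the bench as they are.

Things in the scene. Friction and masses are not known exactly. Their poses are not given: they have to be found in the camera images.
- sleeve_mouth (a point): Centre of the bore at the mouth of the fixed sleeve on top of the stand (green square post, 120 mm foot), 220 mm above the bench; x level, straight out of the mouth, z up. Sleeve 100 mm long (post at x = -50 mm), 37 mm square outside, bore 27 mm square, straight, open at both ends: no inner stop, friction holds the tube. The stand's top is 240 mm high.
- tube_mid (a point): Loose hanging tube, 0.3-0.5 kg, flat on the bench: point on its axis, half-way along its 200 mm, 12.5 mm above the underside; x towards the loop, z up. Bare metal, 25 mm square from x = -88 to +35 mm; black plug tapering to 16 mm from -88 to -100; 4 mm red line at -40; then a flat loop of 10 mm steel rod in the xy plane up to +100. Balances near x = -5 mm.
- tube_mark (a point): Middle of the tube at the centre of its red line (tube_mid x = -40 mm, 60 mm from the plug's end); axes as tube_mid. To lie at the sleeve's mouth. Friction in the sleeve lets the tube shift a few mm under a pull or push of several N along it.
- loop_bar (a point): Middle of the cross bar that closes the loop at the tube's far end (tube_mid x = +95 mm); axes as tube_mid, so the bar runs along y. Rod 10 mm thick; the loop is 50 mm wide inside for 40 mm from the bar, then narrows to the tube's end, 60 mm from the bar's centre. In the sleeve the tube sags by about 3 degrees.
- red_hook_mid (a point): Loose snap hook, red sleeve and gate, 0.3 kg, on edge in one of the rack's slots, gate underneath. Point: centre of its 172 x 66 mm outline; x from tail ring (-86 mm) to crown (+86), z from gate up to spine, y across its 12 mm thickness. Straight spine 12 mm square at z = +27.5 mm from x = -34 to +60. The round crown's inner wall is at x = +75; inside it is 44 mm from gate to spine.
- gate_tip (a point): Tip of the red gate: shut, it is at x = +57 mm, z = -27.5 mm from red_hook_mid, level with the end of the crown's 11 mm nose, which turns back to x = +58 mm. The gate is a 9 mm bar hinged at x = -24 mm, z = -27.5 mm and opens only inwards, its tip swinging up to the spine. The hook balances near x = +5 mm; let go over a bar it swings tail down and swings on for some seconds, which does no harm.
- red_gate (a joint): Angle of that gate: 0 shut, up to 0.55 rad swung in. Sprung shut: about 2 N at its tip to start, 5 N fully in. Pressed down on a bar near its tip (bar at about x = +47 mm of red_hook_mid) it swings in; when the bar is past the nose (z about -5 mm) and moves on to the crown (x about +66 mm), it passes the tip and the gate springs shut.
- rack_top (a point): The fixed hook rack: a 190 x 160 mm grey base plate, 8 mm thick, with three slots, 15 mm wide between pairs of small 3 mm plates, 55 mm apart along its y; the hooks stand in them along its x, crowns to +x. The point is the middle of the rack at the height of the plates' top edges, 38 mm above the bench; the plates reach x = -55 to +55 mm.
- blue_hook_mid (a point): Snap hook with blue sleeve and gate. Stands on edge in another slot of the rack. Same shape and size as the red hook; its origin at the same place. Not to be moved.
- yellow_hook_mid (a point): Snap hook with yellow sleeve and gate. Stands on edge in another slot of the rack. Same shape and size as the red hook; its origin at the same place. Not to be moved.
- spanner_mid (a point): Steel spanner, 160 mm long, lying flat beside the tube; near its middle, x along it.
- screwdriver_mid (a point): Green-handled screwdriver, 190 mm long, 26 mm thick, lying on the other side of the tube; near its middle, x along it.
- hammer_mid (a point): Hammer, 260 mm long, lying; near its middle, x along it.
- grease_tin_mid (a point): Squat round tin, 72 mm across, 70 mm tall, upright; its centre.
- offcut_mid (a point): Short aluminium round tube offcut, 50 mm across, 45 mm tall, on end; its centre.
- carton_mid (a point): Cardboard carton, 90 x 120 x 60 mm high; its centre.
- tape_mid (a point): Black and yellow tape measure, 65 x 40 x 60 mm high; its centre.
Mind the look-alikes: they are no part of the job. Leave any orange look-alike of the part that bears tube_mid alone.

How it is judged:
By the outcome, as a careful person would: the job done as asked, in the order asked, and still so for the second after the job is handed in, with the robot touching nothing.
It also fails if it takes over 72 s, if anything falls off the work surface, if the arm or the gripper's body presses on something with over 40 N, if the wrist force passes 120 N, or if a joint passes its speed limit or range.

## Working session

There is one attempt and no reset: what is moved stays moved. The work goes in short steps, Python scripts to look and compute and a tool call to move; the robot and the scene stay as the last step left them, time stands still between calls to the robot, and variables do not carry over. Pictures are saved under pics/ and viewed, and the job is handed in when it is done.

Besides the shell and the picture viewer there is one more tool, called after "Emit:" as a command line: name --argument value ..., lists and objects as JSON in quotes. jog_arm: Moves the arm, as the interface text tells. Its arguments: {"type":"object","properties":{"increments":{"type":"array","items":{"type":"object","properties":{"rx":{"type":"number"},"ry":{"type":"number"},"rz":{"type":"number"},"x":{"type":"number"},"y":{"type":"number"},"z":{"type":"number"},"hand":{"type":"number"}}}},"force":{"type":"number"}},"required":["increments"]}

```bash
ls; mkdir -p pics; python3 - <<'E'
from rig import *
import cv2
print(sense())
for n in ["scene","top","wrist"]:
    print(n,get_calibration(n))
    im=capture(n); cv2.imwrite(f"pics/{n}0.png",im[:,:,::-1])
E
```

```text
pics
{'time_s': 0.0, 'joints': array([ 1.05657519e+00,  3.13444656e-01,  1.49840629e+00,  2.19267947e-06,
        1.33099435e+00, -2.23411071e-01]), 'dq': array([ 0.00061489, -0.0003924 , -0.00033025,  0.000324  , -0.00095334,
       -0.00188471]), 'tau': array([-8.97410100e-04, -4.12267578e+01, -2.59746838e+01, -1.98045395e-04,
        4.12456910e-03,  3.64019940e-06]), 'eef_pos': array([150.42603783, 502.73345197, 230.74939938]), 'ee_rot': array([ 0.69948437,  0.1020423 ,  0.6998051 , -0.10286795]), 'force': array([ 0.1580741 ,  0.04020293, -0.31083284]), 'wrist_torque': array([-0.03312297,  0.03842291, -0.02984385]), 'grip_width': 1.002274920806399}
scene {'camera_matrix': array([[604.02054452,   0.        , 311.47556661],
       [  0.        , 604.02054452, 241.974618  ],
       [  0.        ,   0.        ,   1.        ]]), 'R': array([[ 0.76616593,  0.6425395 ,  0.01152227],
       [ 0.53077234, -0.62258259, -0.57504055],
       [-0.3623127 ,  0.44669218, -0.81804377]]), 't': array([-398.14023079, -138.92028238, 1570.55841071])}
top {'camera_matrix': array([[609.98561587,   0.  
[... 171 characters left out ...]
238925],
       [-0.98959892,  0.01551305, -0.1430151 ],
       [ 0.14279012, -0.01475785, -0.98964296]]), 't': array([  28.31865957,  498.02052625, 1694.99671495])}
wrist {'camera_matrix': array([[371.64829954,   0.        , 316.0590792 ],
       [  0.        , 371.64829954, 240.71604977],
       [  0.        ,   0.        ,   1.        ]]), 'T_tool_cam': array([[-4.67700474e-04, -3.04268409e-01,  9.52586225e-01,
        -1.42445059e+02],
       [ 9.99999436e-01, -1.05019071e-03,  1.55534848e-04,
        -5.93251753e-01],
       [ 9.53072864e-04,  9.52585761e-01,  3.04268728e-01,
        -7.63568559e+01],
       [ 0.00000000e+00,  0.00000000e+00,  0.00000000e+00,
         1.00000000e+00]])}
```

View pics/scene0.png

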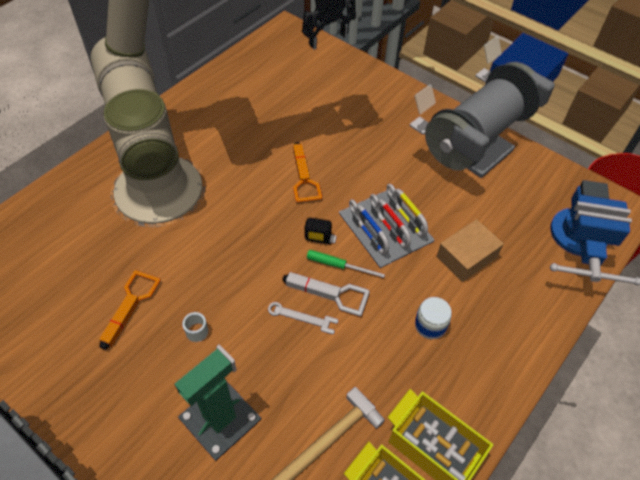

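View pics/top0.png

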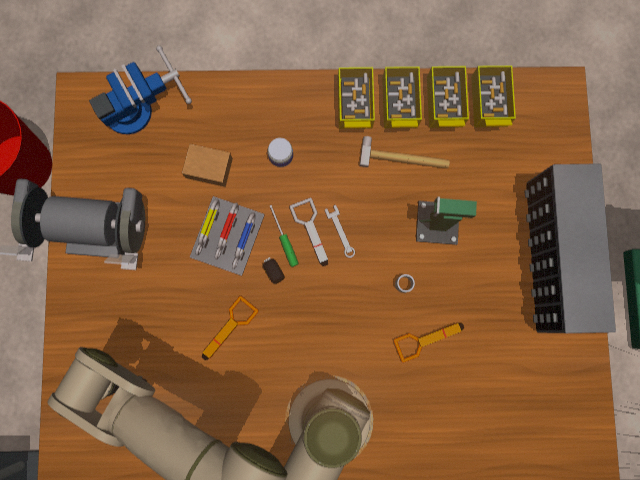

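View pics/wrist0.png

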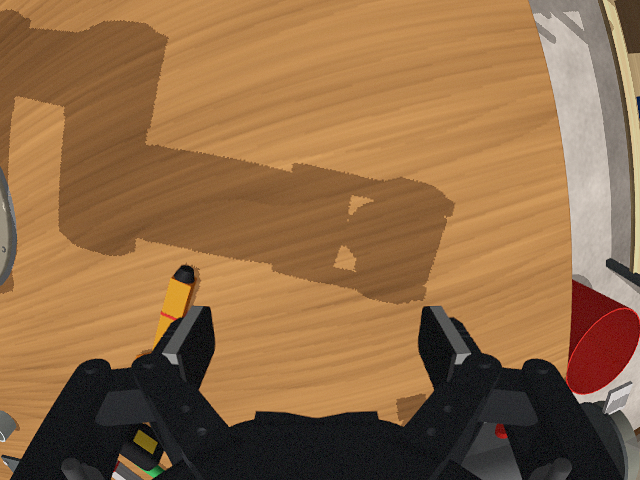

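The scene picture shows the tube at about (325,290) between screwdriver and spanner, the stand at about (215,400) and the rack at about (385,222), with the red hook in the middle slot. Two orange look-alikes are also there. The top view shows the same layout. Next I enlarge crops.

```bash
cat > h.py <<'E'
import numpy as np, cv2
from rig import *
from scipy.spatial.transform import Rotation as Ro
def crop(im,x0,y0,w,h,s,name):
    c=cv2.resize(im[y0:y0+h,x0:x0+w],None,fx=s,fy=s,interpolation=cv2.INTER_CUBIC)
    for k in range(0,w,10):
        cv2.line(c,(k*s,0),(k*s,5 if k%50 else 12),(0,0,255),1)
        if k%20==0: cv2.putText(c,str(x0+k),(k*s,22),0,.35,(0,0,255),1)
    for k in range(0,h,10):
        cv2.line(c,(0,k*s),(5,k*s),(0,0,255),1)
        if k%20==0: cv2.putText(c,str(y0+k),(6,k*s+4),0,.35,(0,0,255),1)
    cv2.imwrite(name,c)
def ray(n,u,v,pose=None):
    c=get_calibration(n);K=c['camera_matrix']
    if n!='wrist':
        d=c['R'].T@np.array([(u-K[0,2])/K[0,0],(v-K[1,2])/K[1,1],1]); o=-c['R'].T@c['t']
        return o,d/np.linalg.norm(d)
    dx,dy=u-K[0,2],v-K[1,2];r=np.hypot(dx,dy);th=r/K[0,0]
    d=np.array([np.sin(th)*dx/r,np.sin(th)*dy/r,np.cos(th)]) if r>0 else np.array([0,0,1.])
    p,R=pose; T=c['T_tool_cam']
    return R@(T[:3,3])+p, R@T[:3,:3]@d
def pz(n,u,v,z,pose=None):
    o,d=ray(n,u,v,pose); return o+d*(z-o[2])/d[2]
def tri(rs):
    A=np.zeros((3,3));b=np.zeros(3)
    for o,d in rs:
        P=np.eye(3)-np.outer(d,d);A+=P;b+=P@o
    X=np.linalg.solve(A,b); return X,[np.linalg.norm((np.eye(3)-np.outer(d,d))@(X-o)) for o,d in rs]
def proj(n,X,pose=None):
    c=get_calibration(n);K=c['camera_matrix']
    if n!='wrist':
        q=c['R']@X+c['t']; return K[0,0]*q[0]/q[2]+K[0,2],K[1,1]*q[1]/q[2]+K[1,2]
    p,R=pose;T=c['T_tool_cam']; q=T[:3,:3].T@(R.T@(X-p)-T[:3,3])
    th=np.arctan2(np.hypot(q[0],q[1]),q[2]);r=np.hypot(q[0],q[1])
    return K[0,0]*th*q[0]/r+K[0,2],K[0,0]*th*q[1]/r+K[1,2]
def pose():
    s=sense(); q=s['ee_rot']; return s['eef_pos'],Ro.from_quat([q[1],q[2],q[3],q[0]]).as_matrix()
E
python3 - <<'E'
from h import *
t=cv2.imread('pics/top0.png');s=cv2.imread('pics/scene0.png')
crop(t,185,190,175,90,4,'pics/t1.png')
crop(t,400,180,90,75,8,'pics/t2.png')
crop(s,255,180,190,160,4,'pics/s1.png')
crop(s,165,330,110,130,5,'pics/s2.png')
E
```

```text
(no output)
```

View pics/t1.png

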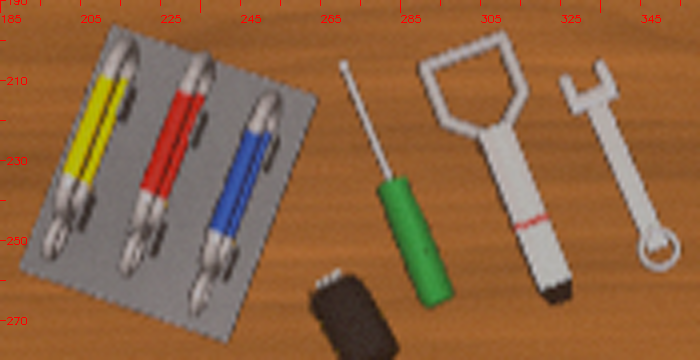

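View pics/t2.png

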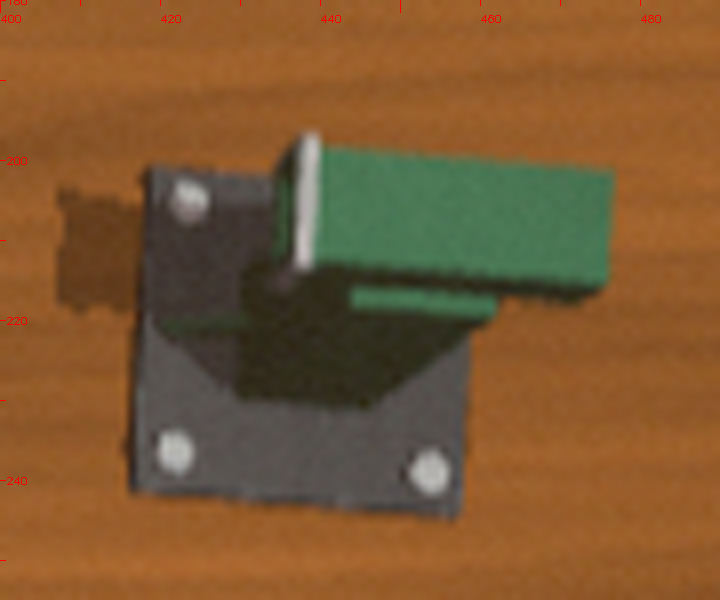

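View pics/s1.png

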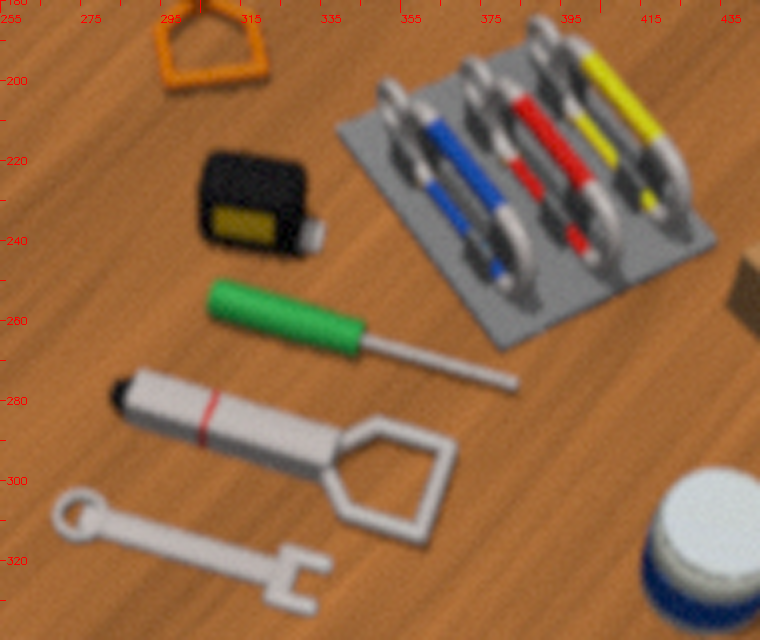

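View pics/s2.png

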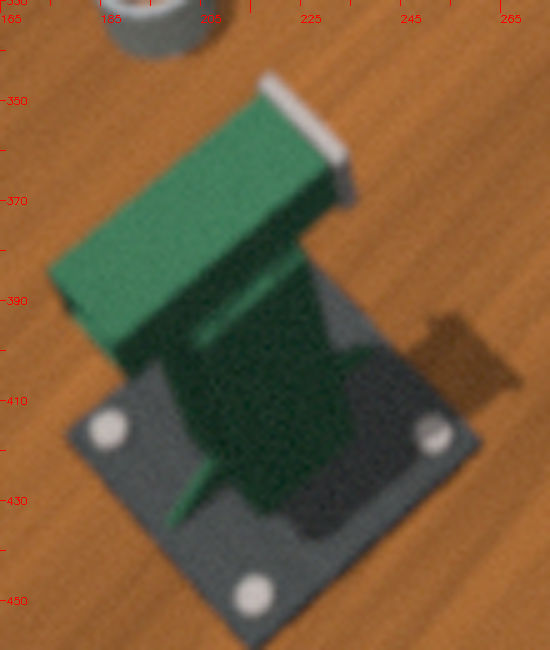

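```bash
python3 - <<'E'
from h import *
np.set_printoptions(precision=1,suppress=True)
T2=lambda a,b:(400+a/8-.0,180+b/8-.0)
S2=lambda a,b:(165+a/5,330+b/5)
T1=lambda a,b:(185+a/4,190+b/4)
S1=lambda a,b:(255+a/4,180+b/4)
for n,p,z in [('lipT',(305,133),240),('lipB',(295,268),240),('gT far',(612,172),238.5),('gB far',(607,280),238.5),('gT',(320,148),238.5),('gB',(314,266),238.5)]:
    print('top',n,pz('top',*T2(*p),z))
for n,p,z in [('lip L',(268,74),240),('lipR',(347,155),240),('farL',(48,270),238.5),('farR',(117,347),238.5)]:
    print('scene',n,pz('scene',*S2(*p),z))
for n,p in [('A',(148,168)),('B',(132,492)),('C',(458,518))]:
    print('foot',n,pz('top',*T2(*p),8))
print('footscene',[pz('scene',*S2(*p),8) for p in [(66,436),(483,441),(252,648)]])
# tube
print('TUBE top')
for n,p,z in [('mark',(532,222),25),('plugend',(559,292),16),('bar1',(423,67),17),('bar2',(503,36),17),('metalplug a',(538,291),25),('b',(570,277),25),('neck a',(480,137),25),('neck b',(512,125),25)]:
    print(n,pz('top',*T1(*p),z))
print('TUBE scene')
for n,p,z in [('mark L',(217,392),25),('mark R',(203,428),25),('end L',(142,369),25),('endR',(128,400),25),('neckL',(342,432),25),('neckR',(325,463),25),('bar1',(450,441),17),('bar2',(422,536),17)]:
    print(n,pz('scene',*S1(*p),z))
E
```

```text
top lipT [ 575.  -279.1  240. ]
top lipB [ 531.7 -273.9  240. ]
top gT far [ 561.3 -376.2  238.5]
top gB far [ 526.6 -372.8  238.5]
top gT [ 570.4 -283.9  238.5]
top gB [ 532.5 -280.3  238.5]
scene lip L [ 536.1 -276.7  240. ]
scene lipR [ 578.4 -280.7  240. ]
scene farL [ 530.2 -375.1  238.5]
scene farR [ 567.4 -378.6  238.5]
foot A [ 612.7 -271.1    8. ]
foot B [ 493.5 -260.4    8. ]
foot C [ 482.2 -377.9    8. ]
footscene [array([ 488.6, -381. ,    8. ]), array([ 618.2, -274.1,    8. ]), array([ 605.1, -391.6,    8. ])]
TUBE top
mark [484.1  24.4  25. ]
plugend [434.6   5.9  16. ]
bar1 [599.4 101.1  17. ]
bar2 [621.3  43.   17. ]
metalplug a [434.6  21.   25. ]
b [444.2  -1.9  25. ]
neck a [546.1  60.6  25. ]
neck b [554.5  37.5  25. ]
TUBE scene
mark L [484.4  33.6  25. ]
mark R [493.8  10.1  25. ]
end L [441.3  17.4  25. ]
endR [449.   -3.6  25. ]
neckL [555.8  59.3  25. ]
neckR [561.1  37.2  25. ]
bar1 [604.   98.7  17. ]
bar2 [628.9  39.5  17. ]
```

```bash
python3 - <<'E'
from h import *
np.set_printoptions(precision=3,suppress=True)
p,R=pose(); print(R)
T1=lambda a,b:(185+a/4,190+b/4)
S1=lambda a,b:(255+a/4,180+b/4)
for n,p_,z in [('ring end',(128,272),41),('crown end',(207,55),41),('sleeve top end',(190,92),74.5),('sleeve bottom',(152,196),74.5)]: print(n,pz('top',*T1(*p_),z))
for n,p_,z in [('sleeve L a',(518,97),74.5),('sleeve near',(595,183),74.5)]: print('sc',n,pz('scene',*S1(*p_),z))
print('rack top',[pz('top',*T1(*q),8)[:2] for q in [(113,26),(317,97),(228,341),(20,268)]])
print('rack sc',[pz('scene',*S1(*q),8)[:2] for q in [(337,128),(505,348),(716,240),(540,38)]])
E
```

```text
[[-0.001  0.287  0.958]
 [-0.001  0.958 -0.287]
 [-1.    -0.001 -0.   ]]
ring end [450.962 309.019  41.   ]
crown end [605.533 253.907  41.   ]
sleeve top end [572.496 261.588  74.5  ]
sleeve bottom [499.701 287.623  74.5  ]
sc sleeve L a [507.566 286.606  74.5  ]
sc sleeve near [579.998 263.667  74.5  ]
rack top [array([634.875, 326.158]), array([580.186, 178.338]), array([404.127, 242.578]), array([458.941, 391.285])]
rack sc [array([409.604, 240.06 ]), array([587.855, 175.516]), array([639.796, 322.675]), array([463.791, 383.577])]
```

Emit:
jog_arm --increments '[{"z": 41.2, "y": -28.1, "hand": 60}, {"z": 41.2, "y": -28.1, "hand": 60}, {"z": 41.2, "y": -28.1, "hand": 60}, {"z": 41.2, "y": -28.1, "hand": 60}, {"z": 41.2, "y": -28.1, "hand": 60}]'

```text
schema error: expected keys rx, ry, rz, x, y, z, hand
```

Emit:
jog_arm --increments '[{"z": 41.2, "y": -28.1}, {"z": 41.2, "y": -28.1}, {"z": 41.2, "y": -28.1}, {"z": 41.2, "y": -28.1}, {"z": 41.2, "y": -28.1}]'

```text
schema error: expected keys rx, ry, rz, x, y, z, hand
```

Emit:
jog_arm --increments '[{"z": 41.2, "y": -28.1}, {"z": 41.2, "y": -28.1}, {"rx": 0.18}, {"rx": 0.18}, {"rx": 0.18}]'

```text
schema error: expected keys rx, ry, rz, x, y, z, hand
```

Emit:
jog_arm --increments '[{"rx": 0.18}, {"rx": 0.18}, {"rx": 0.18}, {"rx": 0.18}, {"rx": 0.18}]'

```text
schema error: expected keys rx, ry, rz, x, y, z, hand
```

Emit:
jog_arm --increments '[{"rx": 0.18}, {"rx": 0.18}, {"rx": 0.18}, {"rx": 0.18}, {"rx": 0.18}]'

```text
schema error: expected keys rx, ry, rz, x, y, z, hand
```

```bash
python3 - <<'E'
from h import *
np.set_printoptions(precision=3,suppress=True)
p,R=pose(); print(sense()['joints'],p,R)
im=capture('wrist'); cv2.imwrite('pics/w1.png',im[:,:,::-1])
np.savez('p1.npz',p=p,R=R)
E
```

```text
[ 1.057  0.313  1.498  0.     1.331 -0.223] [150.435 502.791 230.871] [[-0.001  0.287  0.958]
 [-0.001  0.958 -0.287]
 [-1.    -0.001 -0.   ]]
```

View pics/w1.png

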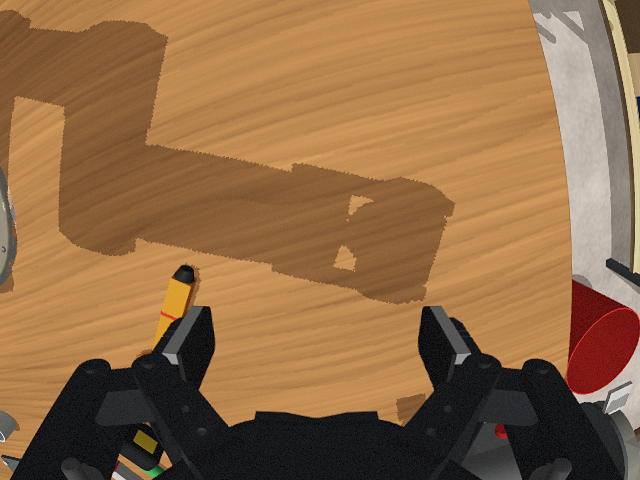

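The move was refused because every row needs all the keys, so the view is unchanged. I'll resend with full rows.

Emit:
jog_arm --increments '[{"rx": 0, "ry": 0, "rz": 0, "x": 0, "y": -28.1, "z": 41.2, "hand": 60}, {"rx": 0, "ry": 0, "rz": 0, "x": 0, "y": -28.1, "z": 41.2, "hand": 60}, {"rx": 0, "ry": 0, "rz": 0, "x": 0, "y": -28.1, "z": 41.2, "hand": 60}, {"rx": 0, "ry": 0, "rz": 0, "x": 0, "y": -28.1, "z": 41.2, "hand": 60}, {"rx": 0, "ry": 0, "rz": 0, "x": 0, "y": -28.1, "z": 41.2, "hand": 60}]'

```text
time_s: 0.82
eef_pos: [308.3, 307.9, 231.3]
ee_rot: [0.7, 0.102, 0.7, -0.102]
force: [0.8, 0.5, -0.3]
grip_width: 0.702
```

Emit:
jog_arm --increments '[{"rx": 0, "ry": 0, "rz": 0, "x": 0, "y": -28.1, "z": 41.2, "hand": 60}, {"rx": 0, "ry": 0, "rz": 0, "x": 0, "y": -28.1, "z": 41.2, "hand": 60}, {"rx": 0, "ry": 0, "rz": 0, "x": 0, "y": -28.1, "z": 41.2, "hand": 60}, {"rx": 0, "ry": 0, "rz": 0, "x": 0, "y": -28.1, "z": 41.2, "hand": 60}, {"rx": 0, "ry": 0, "rz": 0, "x": 0, "y": -28.1, "z": 41.2, "hand": 60}]'

```text
time_s: 1.45
eef_pos: [465.5, 114.2, 231.3]
ee_rot: [0.7, 0.103, 0.7, -0.102]
force: [0.3, -0.5, 0.6]
grip_width: 0.701
```

Emit:
jog_arm --increments '[{"rx": 0, "ry": 0, "rz": 0, "x": 0, "y": -28.1, "z": 41.2, "hand": 60}, {"rx": 0, "ry": 0, "rz": 0, "x": 0, "y": -28.1, "z": 41.2, "hand": 60}, {"rx": 0.18, "ry": 0, "rz": 0, "x": 0, "y": 0, "z": 0, "hand": 60}, {"rx": 0.18, "ry": 0, "rz": 0, "x": 0, "y": 0, "z": 0, "hand": 60}, {"rx": 0.18, "ry": 0, "rz": 0, "x": 0, "y": 0, "z": 0, "hand": 60}]'

```text
time_s: 2.08
eef_pos: [527.5, 38.1, 231.1]
ee_rot: [0.646, 0.287, 0.646, -0.287]
force: [-0.2, 0.7, 0.1]
grip_width: 0.702
```

Emit:
jog_arm --increments '[{"rx": 0.18, "ry": 0, "rz": 0, "x": 0, "y": 0, "z": 0, "hand": 60}, {"rx": 0.18, "ry": 0, "rz": 0, "x": 0, "y": 0, "z": 0, "hand": 60}, {"rx": 0.18, "ry": 0, "rz": 0, "x": 0, "y": 0, "z": 0, "hand": 60}, {"rx": 0.18, "ry": 0, "rz": 0, "x": 0, "y": 0, "z": 0, "hand": 60}, {"rx": 0.18, "ry": 0, "rz": 0, "x": 0, "y": 0, "z": 0, "hand": 60}]'

```text
time_s: 2.7
eef_pos: [527.4, 38.2, 231.1]
ee_rot: [-0.457, -0.54, -0.457, 0.54]
force: [-0.3, 0.8, -0.1]
grip_width: 0.702
```

Emit:
jog_arm --increments '[{"rx": 0.18, "ry": 0, "rz": 0, "x": 0, "y": 0, "z": 0, "hand": 60}, {"rx": 0.18, "ry": 0, "rz": 0, "x": 0, "y": 0, "z": 0, "hand": 60}, {"rx": 0.18, "ry": 0, "rz": 0, "x": 0, "y": 0, "z": 0, "hand": 60}, {"rx": 0.18, "ry": 0, "rz": 0, "x": 0, "y": 0, "z": 0, "hand": 60}, {"rx": 0.18, "ry": 0, "rz": 0, "x": 0, "y": 0, "z": 0, "hand": 60}]'

```text
time_s: 3.32
eef_pos: [527.4, 38.2, 231.1]
ee_rot: [-0.177, -0.685, -0.177, 0.685]
force: [-0.5, 0.1, 0.7]
grip_width: 0.705
```

```bash
python3 - <<'E'
from h import *
np.set_printoptions(precision=3,suppress=True)
p,R=pose(); print(sense()['time_s'],sense()['joints'],p,R)
im=capture('wrist'); cv2.imwrite('pics/w2.png',im[:,:,::-1])
np.savez('p2.npz',p=p,R=R)
E
```

```text
3.325 [-0.149  0.322  1.486  0.     1.334  0.916] [527.414  38.192 231.123] [[-0.     0.484 -0.875]
 [ 0.    -0.875 -0.484]
 [-1.    -0.     0.   ]]
```

View pics/w2.png

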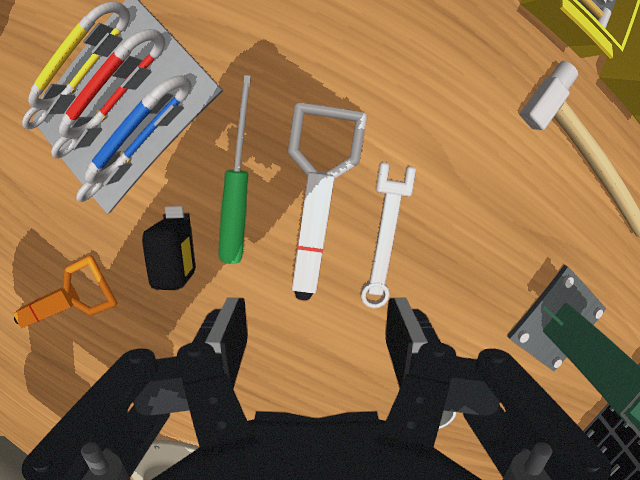

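The wrist view shows the tube in the middle, with its mark at (309,249), plug end at (303,295) and bar from (300,104) to (363,115).

```bash
python3 - <<'E'
from h import *
im=cv2.imread('pics/w2.png'); crop(im,270,90,120,220,3,'pics/w2c.png')
crop(im,20,0,210,210,3,'pics/w2h.png')
E
```

```text
(no output)
```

View pics/w2c.png

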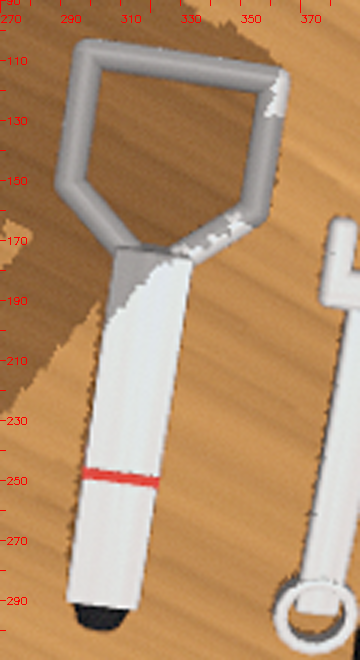

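View pics/w2h.png

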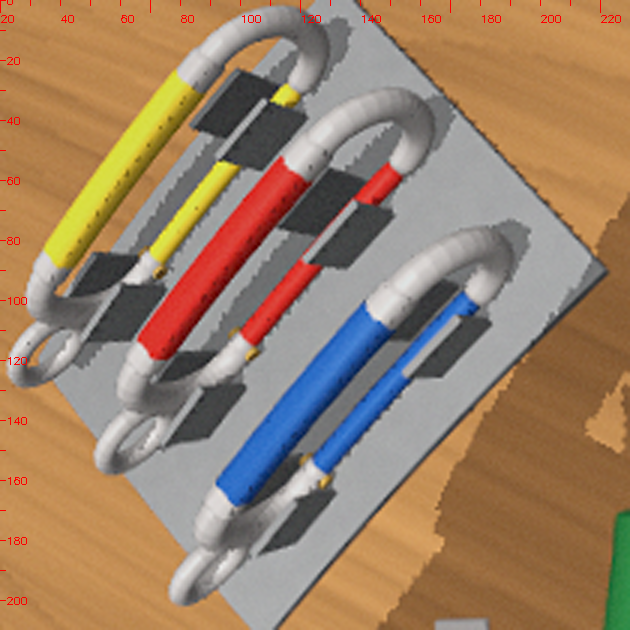

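```bash
python3 - <<'E'
from h import *
np.set_printoptions(precision=2,suppress=True)
d=np.load('p2.npz');P=(d['p'],d['R'])
f=lambda u,v,z=25: pz('wrist',u,v,z,P)
m=(f(297.7,248)+f(323,251))/2; e=(f(292,290.7)+f(315.3,293))/2; n=(f(308.7,172.3)+f(334,176.7))/2
b=(f(300,107.7,17)+f(362.3,116,17))/2
print(m,e,n,b)
for a,c in [(e,n),(m,n),(m,b)]: print(np.arctan2(*(c-a)[[1,0]]),np.linalg.norm((c-a)[:2]))
print('widths',np.linalg.norm(f(297.7,248)-f(323,251)),np.linalg.norm(f(308.7,172.3)-f(334,176.7)))
E
```

```text
[488.76  21.84  25.  ] [444.56   5.7   25.  ] [559.19  48.52  25.  ] [615.92  69.15  17.  ]
0.3574685998496557 122.3638985628192
0.36204401963348753 75.31292322417355
0.3561401094948632 135.6805629869959
widths 25.290929066123027 24.187849087970037
```

Emit:
jog_arm --increments '[{"rx": 0.148, "ry": 0, "rz": 0, "x": 0, "y": 0, "z": 0, "hand": 60}, {"rx": 0, "ry": 0, "rz": 0, "x": 50, "y": 1.8, "z": -1, "hand": 60}, {"rx": 0, "ry": 0, "rz": 0, "x": 50, "y": 0, "z": 0, "hand": 60}, {"rx": 0, "ry": 0, "rz": 0, "x": 50, "y": 0, "z": 0, "hand": 60}, {"rx": 0, "ry": 0, "rz": 0, "x": 30, "y": 0, "z": 0, "hand": 60}]'

```text
time_s: 4.0
eef_pos: [528.0, 37.0, 48.9]
ee_rot: [-0.128, -0.694, -0.129, 0.696]
force: [-0.7, 0.4, 0.2]
grip_width: 0.705
```

```bash
python3 - <<'E'
from h import *
np.set_printoptions(precision=3,suppress=True)
p,R=pose(); print(sense()['time_s'],sense()['joints'],p,R)
im=capture('wrist'); cv2.imwrite('pics/w3.png',im[:,:,::-1])
E
```

```text
4.0 [-0.152  0.541  1.686 -0.     0.918  1.053] [528.037  36.976  48.923] [[-0.003  0.358 -0.934]
 [ 0.    -0.934 -0.358]
 [-1.    -0.001  0.003]]
```

View pics/w3.png

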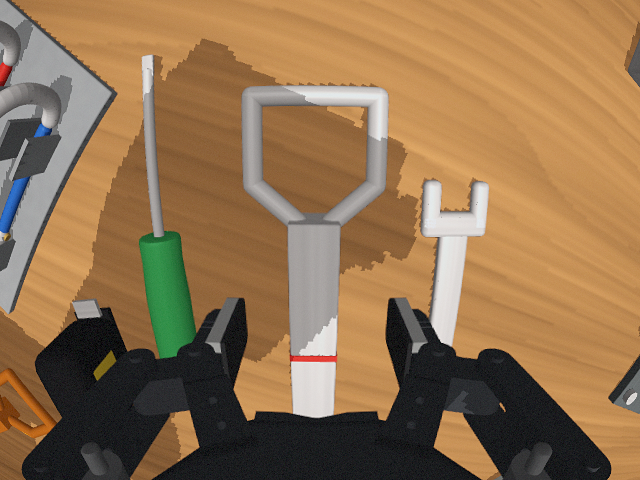

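```bash
python3 - <<'E'
from h import *
np.set_printoptions(precision=1,suppress=True)
P=pose()
for q in [(193,330,13),(188,280,13),(436,330,4),(315,90,12.5),(290,357,25),(337,358,25)]:
    X=pz('wrist',*q,P); print(X,P[1].T@(X-P[0]))
E
```

```text
[472.5  90.8  13. ] [ 33.5 -69.3  31.1]
[502.6 100.5  13. ] [ 33.3 -67.6  -0.5]
[518.3 -44.1   4. ] [42.  73.1 36.4]
[615.9  70.6  12.5] [ 32.9   0.8 -95.7]
[485.6  35.2  25. ] [ 21.4 -12.7  38.8]
[494.   11.5  25. ] [21.3 12.4 39.3]
```

Emit:
jog_arm --increments '[{"rx": 0, "ry": 0, "rz": 0, "x": 15, "y": 0.5, "z": -0.5, "hand": 42}, {"rx": 0, "ry": 0, "rz": 0, "x": 15, "y": 0, "z": 0, "hand": 42}, {"rx": 0, "ry": 0, "rz": 0, "x": 13, "y": 0, "z": 0, "hand": 42}, {"rx": 0, "ry": 0, "rz": 0, "x": 2, "y": 0, "z": 0, "hand": 42}, {"rx": 0, "ry": 0, "rz": 0, "x": 0, "y": 0, "z": 0, "hand": 42}]'

```text
time_s: 4.68
eef_pos: [529.9, 36.5, 6.5]
ee_rot: [0.128, 0.696, 0.128, -0.695]
force: [-0.1, -0.0, 0.1]
grip_width: 0.486
```

Emit:
jog_arm --increments '[{"rx": 0, "ry": 0, "rz": 0, "x": 2, "y": 0, "z": 0, "hand": 42}, {"rx": 0, "ry": 0, "rz": 0, "x": 0, "y": 0, "z": 0, "hand": 15}, {"rx": 0, "ry": 0, "rz": 0, "x": 0, "y": 0, "z": 0, "hand": 15}, {"rx": 0, "ry": 0, "rz": 0, "x": 0, "y": 0, "z": 0, "hand": 15}, {"rx": 0, "ry": 0, "rz": 0, "x": 0, "y": 0, "z": 0, "hand": 15}]' --force 70

```text
time_s: 5.3
eef_pos: [530.0, 36.6, 4.8]
ee_rot: [0.128, 0.696, 0.128, -0.695]
force: [-0.0, 1.3, 6.7]
grip_width: 0.276
```

Emit:
jog_arm --increments '[{"rx": 0, "ry": 0, "rz": 0, "x": -20, "y": 0, "z": 0, "hand": 15}, {"rx": 0, "ry": 0, "rz": 0, "x": -40, "y": 0, "z": 0, "hand": 15}, {"rx": 0, "ry": 0, "rz": 0, "x": -50, "y": 0, "z": 0, "hand": 15}, {"rx": 0, "ry": 0, "rz": 0, "x": -50, "y": 0, "z": 0, "hand": 15}, {"rx": 0, "ry": 0, "rz": 0, "x": -47, "y": 0, "z": 0, "hand": 15}]'

```text
time_s: 5.92
eef_pos: [529.2, 36.5, 212.3]
ee_rot: [-0.128, -0.695, -0.128, 0.696]
force: [0.6, -0.3, -5.1]
grip_width: 0.275
```

Emit:
jog_arm --increments '[{"rx": 0, "ry": 0, "rz": 0, "x": 0, "y": 38, "z": 6, "hand": 15}, {"rx": 0, "ry": 0, "rz": 0, "x": 0, "y": 40, "z": 7, "hand": 15}, {"rx": 0, "ry": 0, "rz": 0, "x": 0, "y": 40, "z": 7, "hand": 15}, {"rx": 0, "ry": 0, "rz": 0, "x": 0, "y": 40, "z": 6, "hand": 15}, {"rx": 0, "ry": 0, "rz": 0, "x": 0, "y": 33, "z": 5, "hand": 15}]'

```text
time_s: 6.55
eef_pos: [568.2, -154.5, 210.2]
ee_rot: [-0.127, -0.695, -0.128, 0.696]
force: [0.6, 0.4, -4.6]
grip_width: 0.277
```

Emit:
jog_arm --increments '[{"rx": -0.16, "ry": 0, "rz": 0, "x": 0, "y": 0, "z": 0, "hand": 15}, {"rx": -0.16, "ry": 0, "rz": 0, "x": 0, "y": 0, "z": 0, "hand": 15}, {"rx": -0.16, "ry": 0, "rz": 0, "x": 0, "y": 0, "z": 0, "hand": 15}, {"rx": -0.16, "ry": 0, "rz": 0, "x": 0, "y": 0, "z": 0, "hand": 15}, {"rx": -0.16, "ry": 0, "rz": 0, "x": 0, "y": 0, "z": 0, "hand": 15}]'

```text
time_s: 7.18
eef_pos: [568.1, -152.9, 210.2]
ee_rot: [-0.389, -0.589, -0.391, 0.59]
force: [1.3, 0.2, -4.8]
grip_width: 0.277
```

Emit:
jog_arm --increments '[{"rx": -0.16, "ry": 0, "rz": 0, "x": 0, "y": 0, "z": 0, "hand": 15}, {"rx": -0.16, "ry": 0, "rz": 0, "x": 0, "y": 0, "z": 0, "hand": 15}, {"rx": 0, "ry": 0, "rz": 0, "x": 0, "y": 0, "z": 0, "hand": 15}, {"rx": 0, "ry": 0, "rz": 0, "x": 0, "y": 0, "z": 0, "hand": 15}]'

```text
time_s: 7.68
eef_pos: [568.3, -153.0, 210.8]
ee_rot: [-0.476, -0.522, -0.477, 0.522]
force: [0.1, -1.0, -5.6]
grip_width: 0.278
```

```bash
python3 - <<'E'
from h import *
np.set_printoptions(precision=3,suppress=True)
s=sense();p,R=pose(); print(s['time_s'],s['joints'],p,R,s['force'],s['grip_width'])
np.savez('p4.npz',p=p,R=R)
for n in ['wrist','scene','top']:
    im=capture(n); cv2.imwrite(f'pics/{n}4.png',im[:,:,::-1])
E
```

```text
7.675 [-0.462  0.469  1.327 -0.     1.347 -0.371] [ 568.312 -152.963  210.791] [[-0.001  0.996 -0.091]
 [ 0.    -0.091 -0.996]
 [-1.    -0.001 -0.   ]] [ 0.116 -0.956 -5.563] 0.27806446751675157
```

View pics/wrist4.png

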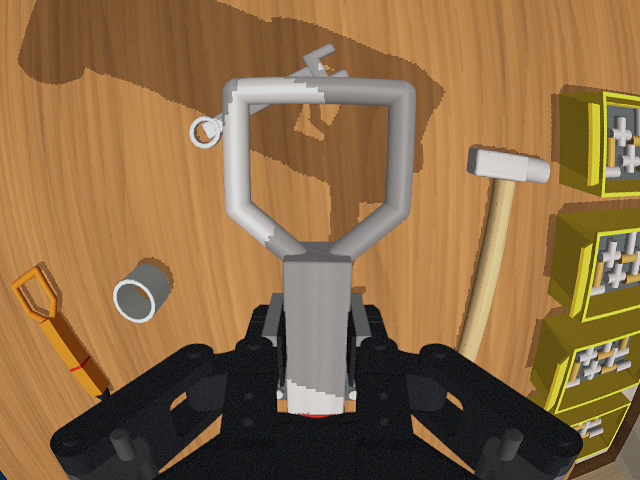

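View pics/scene4.png

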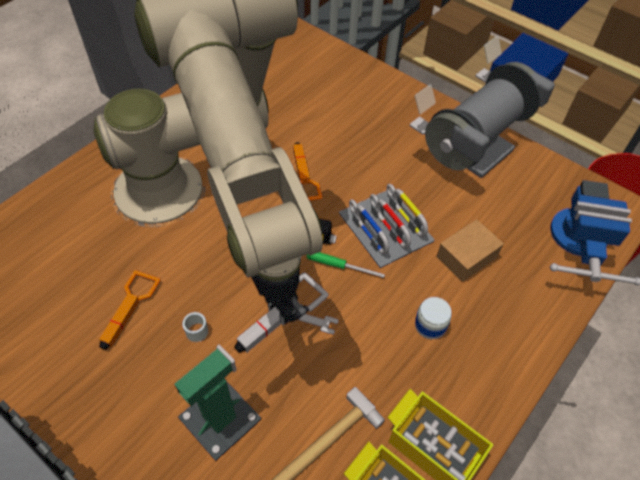

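View pics/top4.png

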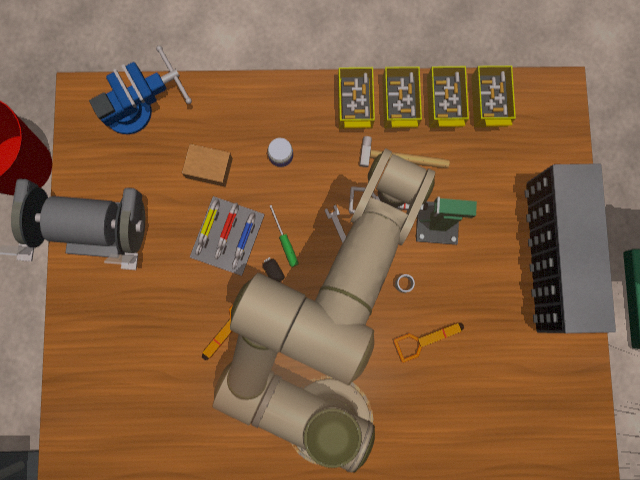

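Wrist: the tube is held straight. Scene: the plug end is at about (240,347), pointing at the sleeve mouth near (225,362). Next I compare both in the scene camera.

```bash
python3 - <<'E'
from h import *
s=cv2.imread('pics/scene4.png'); crop(s,165,290,150,120,5,'pics/s4.png')
p,R=pose(); print(p)
c=p+np.array([0,0,7.7]); a=-R[:,2]
for x,dy,dz in [(-100,0,0),(-88,12.5,12.5),(-88,-12.5,12.5),(-40,12.5,12.5),(-40,-12.5,12.5)]:
    X=c+a*x+R[:,1]*dy+np.array([0,0,dz]); u,v=proj('scene',X); print(x,dy,((u-165)*5,(v-290)*5))
M=np.array([556.5,-278,220]);
for X in [M+[-20,1.8,20],M+[20,-1.8,20]]:
    u,v=proj('scene',X); print('lip',((u-165)*5,(v-290)*5))
E
```

```text
[ 568.46292814 -153.01039773  211.11759955]
-100 0 (np.float64(369.6216973300628), np.float64(291.78001003678503))
-88 12.5 (np.float64(415.6182469620009), np.float64(277.7711583452489))
-88 -12.5 (np.float64(369.03884490332473), np.float64(231.92696806983548))
-40 12.5 (np.float64(516.0054939267849), np.float64(191.84361445279137))
-40 -12.5 (np.float64(469.3502194074284), np.float64(147.61319051174183))
lip (np.float64(269.85545302669294), np.float64(273.82406398688374))
lip (np.float64(344.9471656876018), np.float64(349.9155838471478))
```

View pics/s4.png

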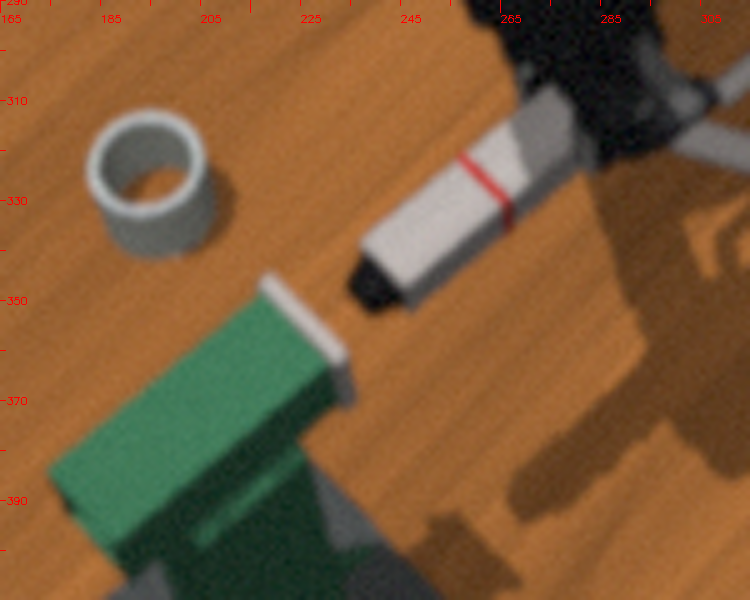

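```bash
python3 - <<'E'
from h import *
im=cv2.imread('pics/wrist4.png'); crop(im,215,60,210,200,4,'pics/w4c.png')
d=np.load('p4.npz');P=(d['p'],d['R'])
p,R=P; c=p+np.array([0,0,7.7]); a=-R[:,2]
for x in(90,100):
  for dy in (-30,30):
    for dz in (0,):
      print(x,dy,proj('wrist',c+a*x+R[:,1]*dy,P))
for dz in(-5,0,5):
  q=[np.array(proj('wrist',c+a*95+R[:,1]*dy+[0,0,dz],P)) for dy in(-25,25)]; print(dz,q)
for dy in(-12.5,12.5): print(35,proj('wrist',c+a*35+R[:,1]*dy+[0,0,12.5],P))
E
```

```text
90 -30 (np.float64(229.116835794861), np.float64(92.86251298974224))
90 30 (np.float64(395.65794171097036), np.float64(92.28496272234571))
100 -30 (np.float64(228.97958834879816), np.float64(66.22597647149652))
100 30 (np.float64(395.73070090602425), np.float64(65.58170378283887))
-5 [array([245.09164566,  80.23646512]), array([379.80804626,  79.75454667])]
0 [array([242.51062903,  78.64030976]), array([382.1264799 ,  78.12339893])]
5 [array([239.73899646,  76.9320243 ]), array([384.6174004 ,  76.37590326])]
35 (np.float64(276.47236117026875), np.float64(248.85757888570694))
35 (np.float64(348.1471787428183), np.float64(248.78950820729176))
```

View pics/w4c.png

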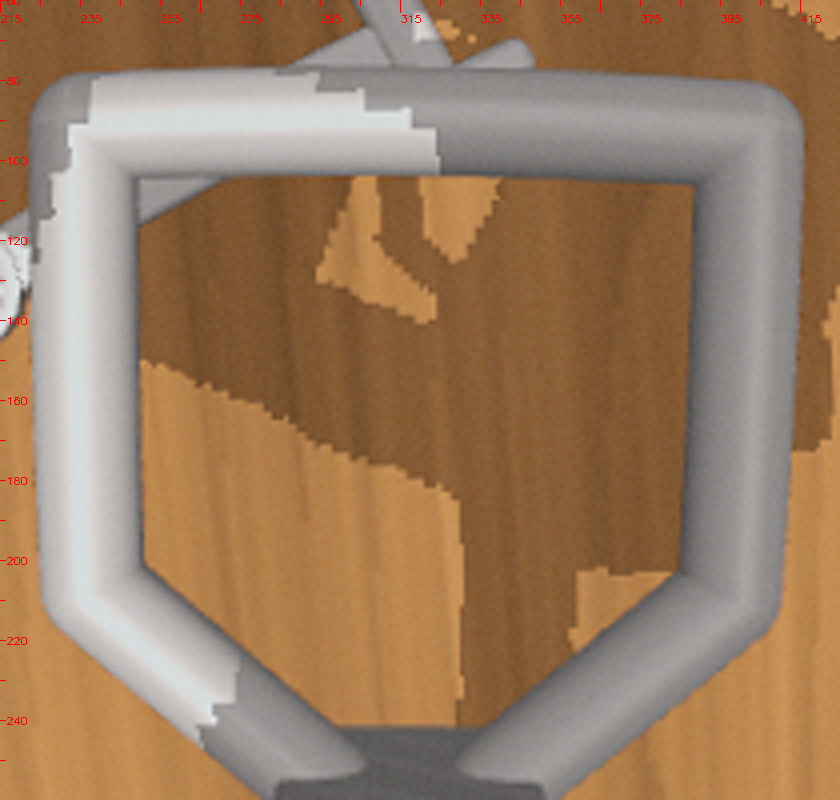

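```bash
cat > fit4.py <<'E'
from h import *
from scipy.optimize import least_squares
np.set_printoptions(precision=3,suppress=True)
d=np.load('p4.npz');P=(d['p'],d['R']);p,R=P
# tool-frame tube pts: tube x=-tz, tube z=-tx, write y as tool y
W=[((90,-25,0),(249.3,103.8)),((90,25,0),(388.8,106)),((35,-12.5,12.5),(284.2,256)),((35,12.5,12.5),(351.5,257)),((100,0,0),(315,77.3))]
W=[((90,-25,0),(249.3,103.8)),((90,25,0),(388.8,106)),((35,-12.5,12.5),(284.2,256)),((35,12.5,12.5),(351.5,257))]
S=[((-88,-12.5,12.5),(165+362/5,290+243/5)),((-88,12.5,12.5),(165+408/5,290+288/5)),((-40,-12.5,12.5),(165+461/5,290+155/5)),((-40,12.5,12.5),(165+511/5,290+197/5))]
def world(q,v):
    off=v[:3]; Rr=Ro.from_rotvec([v[3],v[4],0]).as_matrix() # rotvec in tool: about x(yaw), y(pitch)
    t=Rr@np.array([-q[2],q[1],-q[0]])+off
    return R@t+p
def f(v,W=W,S=S,bx=True):
    r=[]
    for q,u in W: r+=list((np.array(proj('wrist',world(q,v),P))-u))
    for q,u in S: r+=list((np.array(proj('scene',world(q,v)+v[5:8],P))-u)*2)
    return np.r_[r,v[5:8]/1.5,(v[1])/1.0]
if __name__=='__main__':
    s=least_squares(f,[-7.7,0,0,0,0,0,0,0]); print(s.x, s.fun)
    s=least_squares(lambda v:f(v,W=[]),[-7.7,0,0,0,0,0,0,0]);print(s.x)
    s=least_squares(lambda v:f(v,S=[]),[-7.7,0,0,0,0,0,0,0]);print(s.x)
E
python3 fit4.py; python3 - <<'E'
from h import *
im=cv2.imread('pics/wrist4.png'); crop(im,250,230,140,190,4,'pics/w4d.png')
E
```

```text
[-2.761  1.299  4.31   0.014  0.025 -1.384  2.032  1.324] [ 1.622 -0.766 -1.363 -0.989 -1.255  0.851  0.277  0.646  0.037 -0.885
 -0.163 -0.309  0.882  0.586 -0.85   1.731 -0.923  1.355  0.882  1.299]
[-11.191   0.078   3.581  -0.012   0.047   0.175  -0.016  -0.   ]
[6.189 1.341 3.674 0.013 0.156 0.    0.    0.   ]
```

View pics/w4d.png

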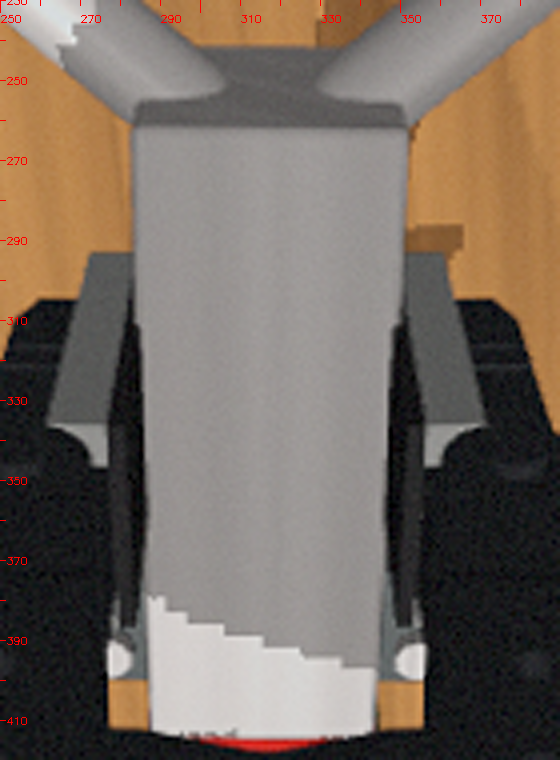

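```bash
sed -i 's/(284.2,256)/(283.2,261.8)/g; s/(351.5,257)/(352.3,261.8)/g' fit4.py; python3 fit4.py
```

```text
[-6.372  1.409  4.803  0.011  0.02  -0.396  1.505  0.75 ] [-0.12   0.199  0.062 -0.292 -0.928 -0.383  0.423  0.281 -0.098 -0.975
 -0.188 -0.375  0.829  0.418 -0.799  1.581 -0.264  1.003  0.5    1.409]
[-11.191   0.078   3.581  -0.012   0.047   0.175  -0.016  -0.   ]
[-4.452  1.321  4.831  0.013  0.044  0.     0.     0.   ]
```

Emit:
jog_arm --increments '[{"rx": 0, "ry": -0.03, "rz": 0, "x": -2, "y": -0.5, "z": 0, "hand": 15}, {"rx": 0, "ry": 0, "rz": 0, "x": 0, "y": 0, "z": 0, "hand": 15}, {"rx": 0, "ry": 0, "rz": 0, "x": 0, "y": 0, "z": 6, "hand": 15}, {"rx": 0, "ry": 0, "rz": 0, "x": 0, "y": 0, "z": 6, "hand": 15}, {"rx": 0, "ry": 0, "rz": 0, "x": 0, "y": 0, "z": 0, "hand": 15}]'

```text
time_s: 8.45
eef_pos: [566.9, -165.6, 213.6]
ee_rot: [-0.484, -0.514, -0.47, 0.53]
force: [0.3, -0.2, -4.1]
grip_width: 0.276
```

```bash
python3 - <<'E'
from h import *
np.set_printoptions(precision=3,suppress=True)
s=sense();p,R=pose(); print(s['time_s'],p,R,s['force'])
np.savez('p5.npz',p=p,R=R)
for n in ['scene']:
    im=capture(n); cv2.imwrite(f'pics/{n}5.png',im[:,:,::-1])
crop(im[:,:,::-1].copy(),185,300,110,100,7,'pics/s5.png')
E
```

```text
8.45 [ 566.863 -165.642  213.568] [[-0.003  0.996 -0.089]
 [-0.03  -0.089 -0.996]
 [-1.    -0.     0.03 ]] [ 0.315 -0.157 -4.053]
```

View pics/s5.png

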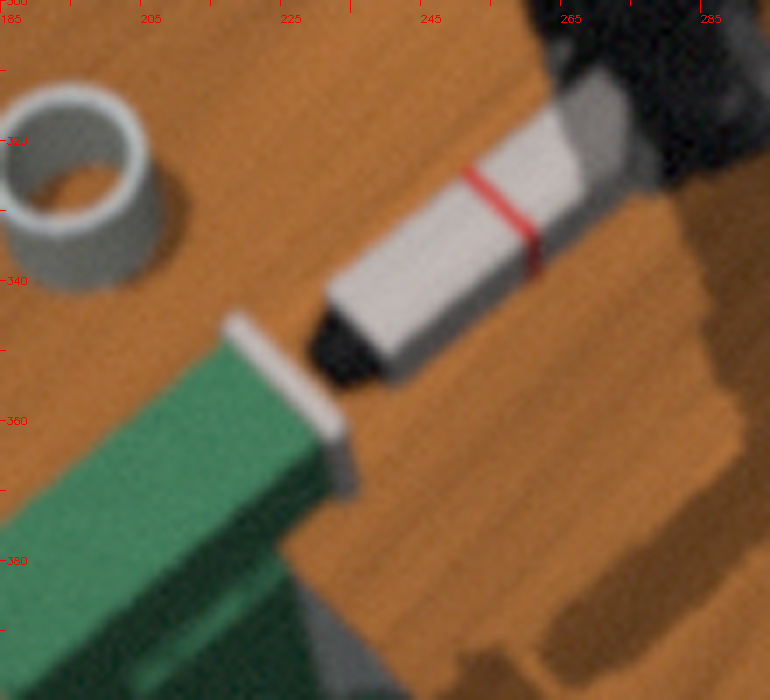

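```bash
python3 - <<'E'
from h import *
from scipy.optimize import least_squares
P=lambda a,b: np.array((185+a/7,300+b/7))
tub=[((-88,-12.5,12.5),P(328,285)),((-88,12.5,12.5),P(388,355)),((-40,-12.5,12.5),P(466,168)),((-40,12.5,12.5),P(535,238))]
tub=[(q,u) for q,u in tub]
lip=[((0,-20,20),P(243,313)),((0,20,20),P(348,425))]
def fit(pts,x0,pitch):
    def w(q,v):
        y=v[3]; a=np.array([np.sin(y)*np.cos(v[4]),np.cos(y)*np.cos(v[4]),np.sin(v[4])]); l=np.array([np.cos(y),-np.sin(y),0]); k=np.cross(l,a)
        return v[:3]+a*q[0]+l*q[1]+k*q[2]
    f=lambda v: np.r_[np.concatenate([np.array(proj('scene',w(q,v)))-u for q,u in pts]), (v[2]-220)*.02 if not pitch else (v[2]-220)*.02, (v[3]-.09)*50,(v[4])*(1e4 if not pitch else 5)]
    return least_squares(f,x0)
a=fit(tub,[566,-165,220,.09,0],True); b=fit(lip,[556,-278,220,.09,0],False)
np.set_printoptions(precision=3,suppress=True)
print(a.x,a.fun); print(b.x,b.fun)
for z in (216,218,220,222):
  f=lambda v: np.concatenate([np.array(proj('scene',np.array([v[0],v[1],z])+np.array([.09,.996,0])*q[0]+np.array([.996,-.09,0])*q[1]+np.array([0,0,1])*q[2]))-u for q,u in tub])
  s=least_squares(f,[566,-165]); d=np.array([s.x[0]-b.x[0],s.x[1]-b.x[1]]); print(z,s.x,'along',d@[.09,.996],'lat',d@[.996,-.09],s.fun)
E
```

```text
[ 567.788 -170.558  222.305    0.093   -0.035] [-0.47   0.373  0.28  -0.275  0.36   0.448 -0.167 -0.539  0.046  0.14
 -0.177]
[ 562.21  -280.44   230.659    0.092    0.   ] [-0.049  0.318  0.048 -0.309  0.213  0.112  0.   ]
216 [ 564.258 -167.449] along 112.7227204971402 lat -8.129194350561418 [-0.3    0.595  0.393 -0.163  0.24   0.328 -0.335 -0.756]
218 [ 565.051 -168.061] along 112.18484061971284 lat -7.284452137856893 [-0.33   0.602  0.382 -0.137  0.251  0.301 -0.305 -0.766]
220 [ 565.844 -168.673] along 111.64696696396828 lat -6.439713686518819 [-0.36   0.609  0.371 -0.11   0.262  0.274 -0.275 -0.775]
222 [ 566.637 -169.284] along 111.10909954979748 lat -5.594978989176996 [-0.39   0.617  0.36  -0.084  0.274  0.246 -0.244 -0.784]
```

Emit:
jog_arm --increments '[{"rx": 0, "ry": 0, "rz": 0, "x": 0, "y": 0.8, "z": 0, "hand": 15}, {"rx": 0, "ry": 0, "rz": 0, "x": 0, "y": 0, "z": 7, "hand": 15}, {"rx": 0, "ry": 0, "rz": 0, "x": 0, "y": 0, "z": 7, "hand": 15}, {"rx": 0, "ry": 0, "rz": 0, "x": 0, "y": 0, "z": 4, "hand": 15}, {"rx": 0, "ry": 0, "rz": 0, "x": 0, "y": 0, "z": 0, "hand": 15}]'

```text
time_s: 9.12
eef_pos: [565.9, -183.2, 213.5]
ee_rot: [-0.484, -0.514, -0.471, 0.53]
force: [-0.4, -0.8, -9.1]
grip_width: 0.274
```

```bash
python3 - <<'E'
from h import *
np.set_printoptions(precision=3,suppress=True)
s=sense();p,R=pose(); print(s['time_s'],p,s['force'],s['wrist_torque'])
im=capture('scene')
crop(im[:,:,::-1].copy(),185,300,110,100,7,'pics/s6.png')
E
```

```text
9.125 [ 565.873 -183.179  213.481] [-0.442 -0.776 -9.096] [ 0.481 -0.043 -0.032]
```

View pics/s6.png

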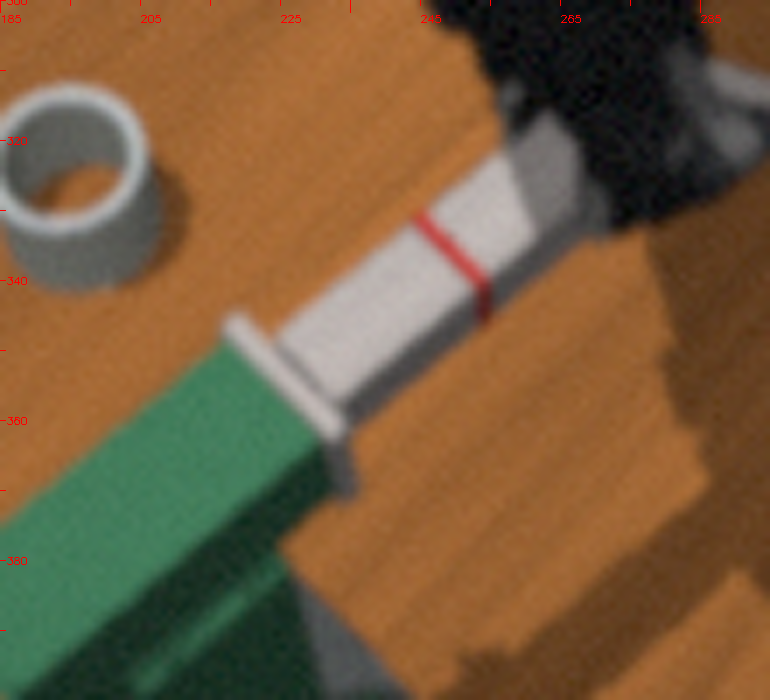

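Emit:
jog_arm --increments '[{"rx": 0, "ry": 0, "rz": 0, "x": 1.2, "y": 0, "z": 0, "hand": 15}, {"rx": 0, "ry": 0, "rz": 0, "x": 0, "y": 0, "z": 4, "hand": 15}, {"rx": 0, "ry": 0, "rz": 0, "x": 0, "y": 0, "z": 4, "hand": 15}, {"rx": 0, "ry": 0, "rz": 0, "x": 0, "y": 0, "z": 4, "hand": 15}]'

```text
time_s: 9.68
eef_pos: [565.2, -193.6, 213.0]
ee_rot: [-0.484, -0.514, -0.471, 0.529]
force: [1.7, 1.8, -10.3]
grip_width: 0.274
```

```bash
python3 - <<'E'
from h import *
np.set_printoptions(precision=3,suppress=True)
s=sense();p,R=pose(); print(s['time_s'],p,s['force'],s['wrist_torque'])
E
```

```text
9.675 [ 565.247 -193.587  213.   ] [  1.74    1.828 -10.309] [ 1.1   -0.126  0.036]
```

Emit:
jog_arm --increments '[{"rx": 0, "ry": 0, "rz": 0, "x": 1, "y": 0, "z": 0, "hand": 15}, {"rx": 0, "ry": 0, "rz": 0, "x": 0.15, "y": 0, "z": 5, "hand": 15}, {"rx": 0, "ry": 0, "rz": 0, "x": 0.15, "y": 0, "z": 5, "hand": 15}, {"rx": 0, "ry": 0, "rz": 0, "x": 0.15, "y": 0, "z": 5, "hand": 15}, {"rx": 0, "ry": 0, "rz": 0, "x": 0, "y": 0, "z": 0, "hand": 15}]'

```text
time_s: 10.3
eef_pos: [563.7, -210.9, 212.4]
ee_rot: [-0.485, -0.514, -0.47, 0.53]
force: [-0.9, -2.8, -8.9]
grip_width: 0.275
```

```bash
python3 - <<'E'
from h import *
np.set_printoptions(precision=3,suppress=True)
s=sense();p,R=pose(); print(s['time_s'],p,s['force'],s['wrist_torque'])
im=capture('scene')
crop(im[:,:,::-1].copy(),185,300,110,100,7,'pics/s7.png')
E
```

```text
10.3 [ 563.696 -210.914  212.443] [-0.918 -2.794 -8.883] [ 0.151 -0.009  0.044]
```

View pics/s7.png

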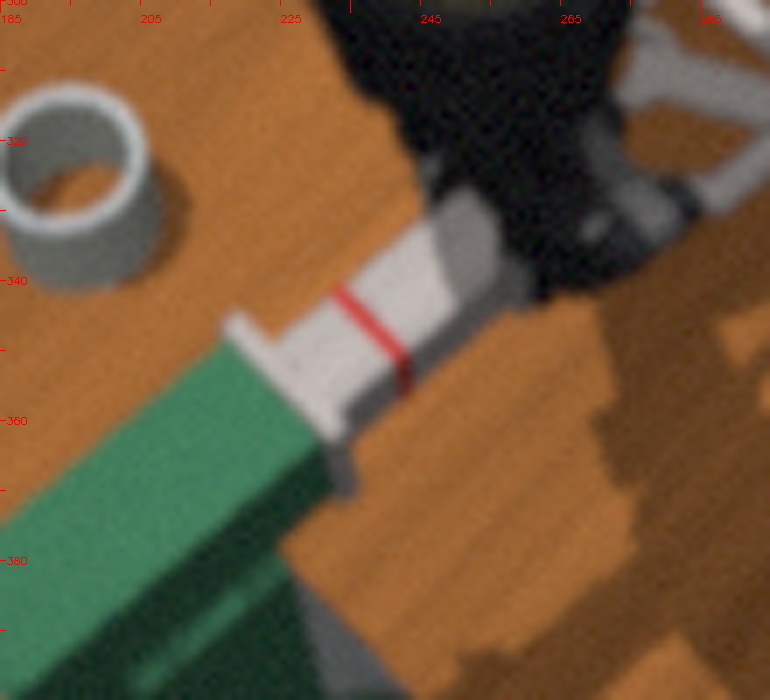

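```bash
python3 - <<'E'
from h import *
P=lambda a,b: (185+a/7,300+b/7)
L=(pz('scene',*P(243,313),240)+pz('scene',*P(348,425),240))/2
for z in (231,232.5):
  m=(pz('scene',*P(338,287),z)+pz('scene',*P(407,360),z))/2
  d=(m-L)[:2]; print(z,m,L,d@[.09,.996],d@[.996,-.09])
E
```

```text
231 [ 560.42194278 -253.88783682  231.        ] [ 557.90831646 -277.62942679  240.        ] 23.87284997822969 0.3668287094678527
232.5 [ 561.01579946 -254.31452084  232.5       ] [ 557.90831646 -277.62942679  240.        ] 23.501319800517827 0.9967115323979683
```

Emit:
jog_arm --increments '[{"rx": 0, "ry": 0, "rz": 0, "x": 0.3, "y": 0, "z": 6, "hand": 15}, {"rx": 0, "ry": 0, "rz": 0, "x": 0.18, "y": 0, "z": 6, "hand": 15}, {"rx": 0, "ry": 0, "rz": 0, "x": 0.18, "y": 0, "z": 5, "hand": 15}, {"rx": 0, "ry": 0, "rz": 0, "x": 0, "y": 0, "z": 0, "hand": 15}, {"rx": 0, "ry": 0, "rz": 0, "x": 0, "y": 0, "z": 0, "hand": 15}]'

```text
time_s: 10.98
eef_pos: [562.3, -227.2, 212.3]
ee_rot: [-0.485, -0.514, -0.47, 0.529]
force: [-0.0, -0.6, -7.7]
grip_width: 0.274
```

```bash
python3 - <<'E'
from h import *
np.set_printoptions(precision=3,suppress=True)
s=sense();p,R=pose(); print(s['time_s'],p,s['force'],s['wrist_torque'])
im=capture('scene')
crop(im[:,:,::-1].copy(),195,320,80,60,10,'pics/s8.png')
im=capture('top')
crop(im[:,:,::-1].copy(),360,160,120,80,6,'pics/t8.png')
E
```

```text
10.975 [ 562.273 -227.18   212.266] [-0.01  -0.551 -7.74 ] [ 0.158  0.013 -0.063]
```

View pics/s8.png

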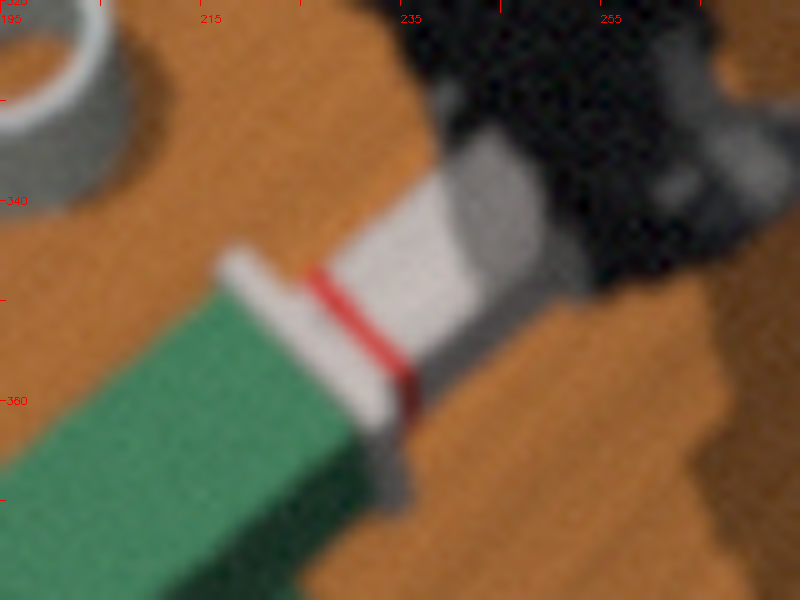

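View pics/t8.png

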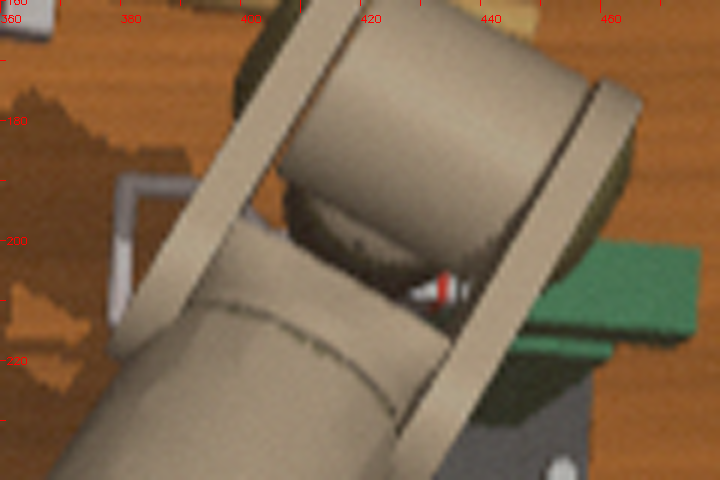

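```bash
python3 - <<'E'
from h import *
P=lambda a,b: (195+a/10,320+b/10)
L=(pz('scene',*P(247,247),240)+pz('scene',*P(397,410),240))/2
for z in (231,232.5):
  m=(pz('scene',*P(313,270),z)+pz('scene',*P(406,373),z))/2
  d=(m-L)[:2]; print(z,m,L,d@[.09,.996],d@[.996,-.09])
E
```

```text
231 [ 558.61949098 -270.28503514  231.        ] [ 558.06409614 -277.82555752  240.        ] 7.56034583062422 -0.12547375593552404
232.5 [ 559.21611078 -270.68658262  232.5       ] [ 558.06409614 -277.82555752  240.        ] 7.214100316818375 0.5048988441960806
```

Emit:
jog_arm --increments '[{"rx": 0, "ry": 0, "rz": 0, "x": 0.2, "y": 0, "z": 3.5, "hand": 15}, {"rx": 0, "ry": 0, "rz": 0, "x": 0, "y": 0, "z": 3, "hand": 15}, {"rx": 0, "ry": 0, "rz": 0, "x": 0, "y": 0, "z": 0, "hand": 15}, {"rx": 0, "ry": 0, "rz": 0, "x": 0, "y": 0, "z": 0, "hand": 15}]'

```text
time_s: 11.58
eef_pos: [561.7, -233.6, 212.2]
ee_rot: [-0.485, -0.514, -0.47, 0.529]
force: [-0.6, -2.6, -7.2]
grip_width: 0.275
```

```bash
python3 - <<'E'
from h import *
np.set_printoptions(precision=3,suppress=True)
s=sense();p,R=pose(); print(s['time_s'],p,s['force'],s['wrist_torque'])
im=capture('scene')
crop(im[:,:,::-1].copy(),200,325,60,50,12,'pics/s9.png')
im=capture('wrist');cv2.imwrite('pics/wrist9.png',im[:,:,::-1])
E
```

```text
11.575 [ 561.709 -233.619  212.222] [-0.595 -2.631 -7.202] [ 0.129  0.075 -0.019]
```

View pics/s9.png

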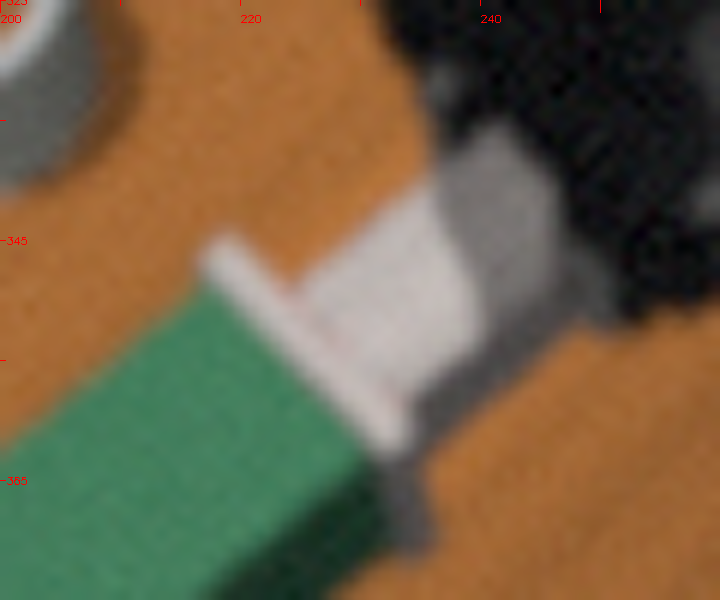

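View pics/wrist9.png

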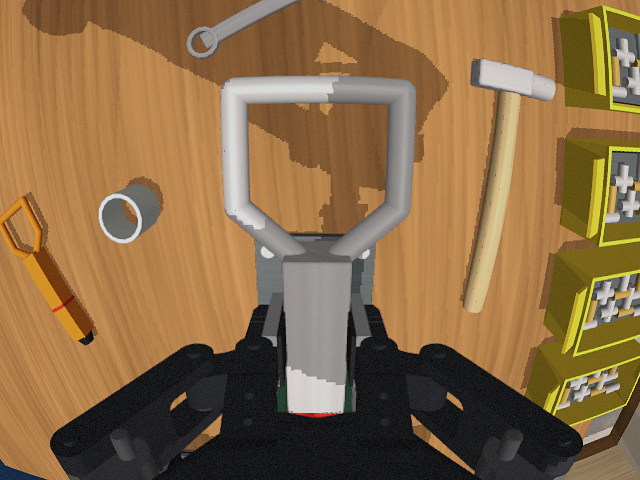

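Emit:
jog_arm --increments '[{"rx": 0, "ry": 0, "rz": 0, "x": 0, "y": 0, "z": 0.8, "hand": 15}, {"rx": 0, "ry": 0, "rz": 0, "x": 0, "y": 0, "z": 0, "hand": 50}, {"rx": 0, "ry": 0, "rz": 0, "x": 0, "y": 0, "z": 0, "hand": 50}, {"rx": 0, "ry": 0, "rz": 0, "x": 0, "y": 0, "z": 0, "hand": 50}, {"rx": 0, "ry": 0, "rz": 0, "x": 0, "y": 0, "z": 0, "hand": 50}]'

```text
time_s: 12.3
eef_pos: [561.8, -234.2, 212.5]
ee_rot: [-0.485, -0.514, -0.47, 0.529]
force: [0.7, -0.1, -0.1]
grip_width: 0.589
```

Emit:
jog_arm --increments '[{"rx": 0, "ry": 0, "rz": 0, "x": -20, "y": 0, "z": 0, "hand": 50}, {"rx": 0, "ry": 0, "rz": 0, "x": -40, "y": 0, "z": 0, "hand": 50}, {"rx": 0, "ry": 0.03, "rz": 0, "x": -20, "y": 0, "z": -50, "hand": 50}, {"rx": 0, "ry": 0, "rz": 0, "x": 0, "y": 0, "z": -50, "hand": 50}, {"rx": 0, "ry": 0, "rz": 0, "x": 0, "y": 0, "z": -10, "hand": 50}]'

```text
time_s: 12.92
eef_pos: [571.7, -119.7, 291.3]
ee_rot: [0.479, 0.521, 0.478, -0.521]
force: [0.3, -1.2, -0.8]
grip_width: 0.586
```

```bash
python3 - <<'E'
from h import *
np.set_printoptions(precision=3,suppress=True)
s=sense();p,R=pose(); print(s['time_s'],p,R,s['force'],s['wrist_torque'])
np.savez('p10.npz',p=p,R=R)
im=capture('wrist');cv2.imwrite('pics/wrist10.png',im[:,:,::-1])
im=capture('scene');cv2.imwrite('pics/scene10.png',im[:,:,::-1])
E
```

```text
12.925 [ 571.745 -119.742  291.293] [[ 0.001  0.996 -0.085]
 [-0.    -0.085 -0.996]
 [-1.     0.001  0.   ]] [ 0.337 -1.224 -0.751] [-0.015 -0.017 -0.038]
```

View pics/wrist10.png

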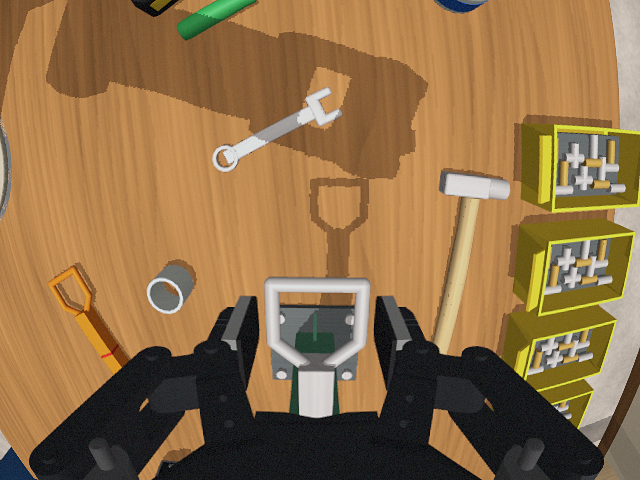

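View pics/scene10.png

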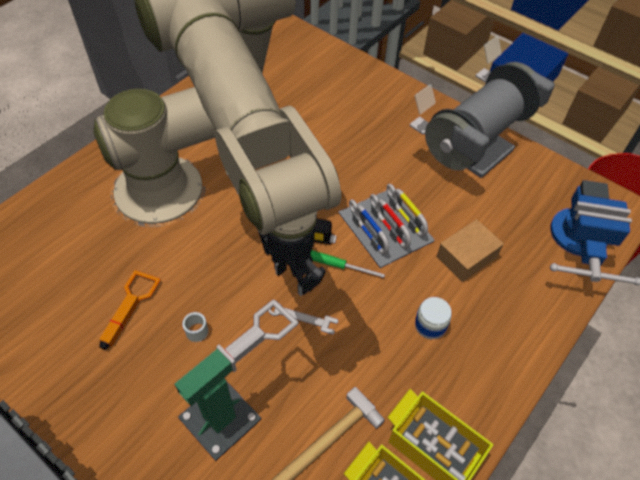

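```bash
python3 - <<'E'
from h import *
np.set_printoptions(precision=1,suppress=True)
d=np.load('p2.npz');P=(d['p'],d['R'])
for u,v,z in [(20+152/3,350/3,68.5),(20+300/3,170/3,68.5),(20+210/3,245/3,68.5)]: print(pz('wrist',u,v,z,P))
im=cv2.imread('pics/scene10.png'); crop(im,200,280,120,90,6,'pics/s10.png')
E
```

```text
[506.1 288.1  68.5]
[576.  260.8  68.5]
[544.  281.2  68.5]
```

View pics/s10.png

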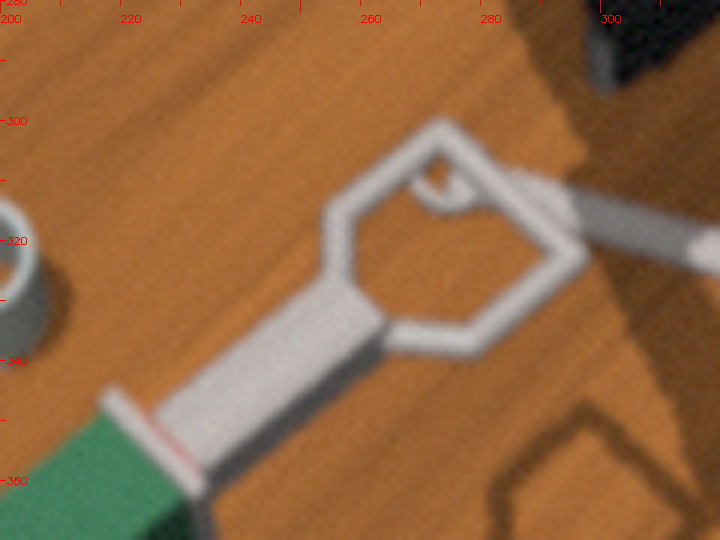

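Emit:
jog_arm --increments '[{"rx": 0, "ry": 0, "rz": 0, "x": 0, "y": -7.2, "z": -48.6, "hand": 50}, {"rx": 0, "ry": 0, "rz": 0, "x": 0, "y": -7.2, "z": -48.6, "hand": 50}, {"rx": 0, "ry": 0, "rz": 0, "x": 0, "y": -7.2, "z": -48.6, "hand": 50}, {"rx": 0, "ry": 0, "rz": 0, "x": 0, "y": -7.2, "z": -48.6, "hand": 50}, {"rx": 0, "ry": 0, "rz": 0, "x": 0, "y": -7.2, "z": -48.6, "hand": 50}]'

```text
time_s: 13.65
eef_pos: [557.3, 123.1, 290.5]
ee_rot: [-0.477, -0.522, -0.477, 0.522]
force: [0.6, -1.2, -0.2]
grip_width: 0.582
```

Emit:
jog_arm --increments '[{"rx": 0, "ry": 0, "rz": 0, "x": 0, "y": -7.2, "z": -48.6, "hand": 50}, {"rx": 0, "ry": 0, "rz": 0, "x": 0, "y": -7.2, "z": -48.6, "hand": 50}, {"rx": 0, "ry": 0, "rz": 0, "x": 0, "y": -7.2, "z": -48.6, "hand": 50}, {"rx": -0.163, "ry": 0, "rz": 0, "x": 10, "y": 0, "z": 0, "hand": 50}, {"rx": -0.163, "ry": 0, "rz": 0, "x": 10, "y": 0, "z": 0, "hand": 50}]'

```text
time_s: 14.28
eef_pos: [549.1, 269.5, 269.9]
ee_rot: [0.557, 0.436, 0.557, -0.436]
force: [-0.9, 0.3, -0.5]
grip_width: 0.588
```

Emit:
jog_arm --increments '[{"rx": -0.163, "ry": 0, "rz": 0, "x": 10, "y": 0, "z": 0, "hand": 50}, {"rx": -0.163, "ry": 0, "rz": 0, "x": 10, "y": 0, "z": 0, "hand": 50}, {"rx": -0.163, "ry": 0, "rz": 0, "x": 10, "y": 0, "z": 0, "hand": 50}, {"rx": -0.163, "ry": 0, "rz": 0, "x": 10, "y": 0, "z": 0, "hand": 50}, {"rx": -0.163, "ry": 0, "rz": 0, "x": 0, "y": 0, "z": 0, "hand": 50}]'

```text
time_s: 14.9
eef_pos: [549.0, 268.7, 229.4]
ee_rot: [0.683, 0.179, 0.684, -0.18]
force: [-0.7, 0.4, 0.6]
grip_width: 0.586
```

Emit:
jog_arm --increments '[{"rx": -0.163, "ry": 0, "rz": 0, "x": 0, "y": 0, "z": 0, "hand": 35}, {"rx": 0, "ry": 0, "rz": 0, "x": 0, "y": 0, "z": 0, "hand": 35}]'

```text
time_s: 15.15
eef_pos: [549.1, 269.0, 230.4]
ee_rot: [0.696, 0.126, 0.696, -0.126]
force: [-0.3, -0.1, 0.5]
grip_width: 0.411
```

```bash
python3 - <<'E'
from h import *
np.set_printoptions(precision=3,suppress=True)
s=sense();p,R=pose(); print(s['time_s'],s['joints'],p,R)
np.savez('p11.npz',p=p,R=R)
im=capture('wrist');cv2.imwrite('pics/wrist11.png',im[:,:,::-1])
im=capture('top');crop(im[:,:,::-1].copy(),370,180,120,60,6,'pics/t11.png')
E
```

```text
15.15 [ 0.264  0.508  1.216 -0.     1.418 -0.949] [549.081 269.028 230.352] [[-0.     0.35   0.937]
 [-0.     0.937 -0.35 ]
 [-1.    -0.    -0.   ]]
```

View pics/wrist11.png

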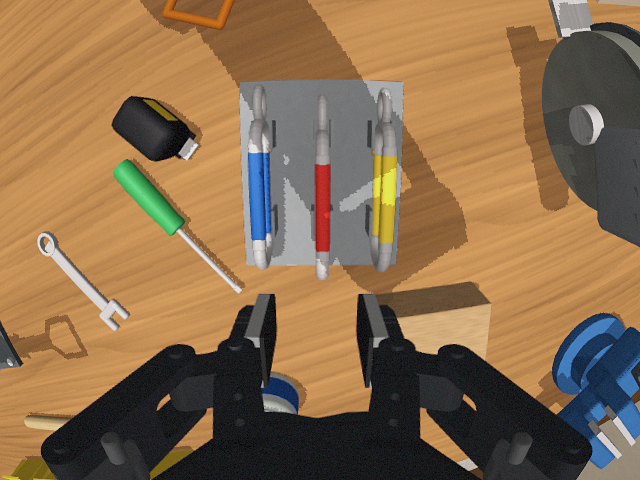

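View pics/t11.png

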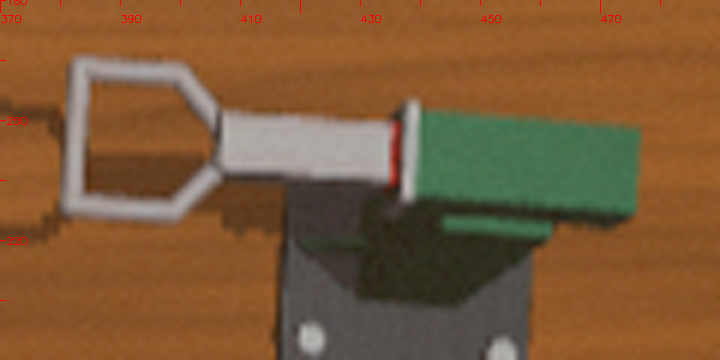

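The wrist view shows the red hook upright and aligned at about (322,200). In the top crop the whole red line lies just outside the sleeve lip, columns 389–401 of the crop, so the mark is about 2 mm out. I'll go back and seat it before taking the hook.

Emit:
jog_arm --increments '[{"rx": 0.1625, "ry": 0, "rz": 0, "x": -12, "y": 0, "z": 0, "hand": 50}, {"rx": 0.1625, "ry": 0, "rz": 0, "x": -12, "y": 0, "z": 0, "hand": 50}, {"rx": 0.1625, "ry": 0, "rz": 0, "x": -12, "y": 0, "z": 0, "hand": 50}, {"rx": 0.1625, "ry": 0, "rz": 0, "x": -12, "y": 0, "z": 0, "hand": 50}, {"rx": 0.1625, "ry": 0, "rz": 0, "x": -12, "y": 0, "z": 0, "hand": 50}]'

```text
time_s: 15.88
eef_pos: [548.6, 269.8, 291.0]
ee_rot: [0.588, 0.392, 0.588, -0.392]
force: [-0.1, -0.4, -0.8]
grip_width: 0.583
```

Emit:
jog_arm --increments '[{"rx": 0.1625, "ry": 0, "rz": 0, "x": 0, "y": 0, "z": 0, "hand": 50}, {"rx": 0.1625, "ry": 0, "rz": 0, "x": 0, "y": 0, "z": 0, "hand": 50}, {"rx": 0.1625, "ry": 0, "rz": 0, "x": 0, "y": 0, "z": 0, "hand": 50}, {"rx": 0, "ry": 0, "rz": 0, "x": 0, "y": 5.6, "z": 50, "hand": 50}, {"rx": 0, "ry": 0, "rz": 0, "x": 0, "y": 5.6, "z": 50, "hand": 50}]'

```text
time_s: 16.5
eef_pos: [551.1, 168.3, 290.5]
ee_rot: [-0.478, -0.521, -0.478, 0.521]
force: [0.8, 0.2, 0.8]
grip_width: 0.589
```

Emit:
jog_arm --increments '[{"rx": 0, "ry": 0, "rz": 0, "x": 0, "y": 5.6, "z": 50, "hand": 50}, {"rx": 0, "ry": 0, "rz": 0, "x": 0, "y": 5.6, "z": 50, "hand": 50}, {"rx": 0, "ry": 0, "rz": 0, "x": 0, "y": 5.6, "z": 50, "hand": 50}, {"rx": 0, "ry": 0, "rz": 0, "x": 0, "y": 5.6, "z": 50, "hand": 50}, {"rx": 0, "ry": 0, "rz": 0, "x": 0, "y": 5.6, "z": 50, "hand": 50}]'

```text
time_s: 17.12
eef_pos: [557.9, -83.9, 290.8]
ee_rot: [0.478, 0.521, 0.478, -0.521]
force: [0.4, 0.2, 0.6]
grip_width: 0.582
```

Emit:
jog_arm --increments '[{"rx": 0, "ry": 0, "rz": 0, "x": 0, "y": 5.6, "z": 50, "hand": 50}, {"rx": 0, "ry": 0, "rz": 0, "x": 0, "y": 5.6, "z": 50, "hand": 50}, {"rx": 0, "ry": 0, "rz": 0, "x": 0, "y": 5.6, "z": 50, "hand": 50}, {"rx": 0, "ry": 0, "rz": 0, "x": 0, "y": 0, "z": 0, "hand": 50}]'

```text
time_s: 17.62
eef_pos: [561.5, -236.2, 289.7]
ee_rot: [-0.476, -0.522, -0.477, 0.522]
force: [0.4, 0.8, 1.0]
grip_width: 0.584
```

Emit:
jog_arm --increments '[{"rx": 0, "ry": 0, "rz": 0, "x": 40, "y": 0, "z": -4, "hand": 50}, {"rx": 0, "ry": 0, "rz": 0, "x": 30, "y": 0, "z": 0, "hand": 50}, {"rx": 0, "ry": 0, "rz": 0, "x": 9, "y": 0, "z": 0, "hand": 50}, {"rx": 0, "ry": 0, "rz": 0, "x": 0, "y": 0, "z": 0, "hand": 50}, {"rx": 0, "ry": 0, "rz": 0, "x": 0, "y": 0, "z": 0, "hand": 15}]' --force 50

```text
time_s: 18.25
eef_pos: [563.0, -228.9, 213.2]
ee_rot: [0.479, 0.521, 0.478, -0.52]
force: [-0.6, -0.1, 0.7]
grip_width: 0.387
```

Emit:
jog_arm --increments '[{"rx": 0, "ry": 0, "rz": 0, "x": 0, "y": 0, "z": 0, "hand": 15}, {"rx": 0, "ry": 0, "rz": 0, "x": 0, "y": 0, "z": 0, "hand": 15}, {"rx": 0, "ry": 0, "rz": 0, "x": 0, "y": 0, "z": 0, "hand": 15}]'

```text
time_s: 18.62
eef_pos: [562.7, -228.9, 213.2]
ee_rot: [0.479, 0.521, 0.478, -0.521]
force: [-3.0, 2.0, 6.9]
grip_width: 0.279
```

Emit:
jog_arm --increments '[{"rx": 0, "ry": 0, "rz": 0, "x": 0, "y": 0, "z": 1.3, "hand": 15}, {"rx": 0, "ry": 0, "rz": 0, "x": 0, "y": 0, "z": 1.2, "hand": 15}, {"rx": 0, "ry": 0, "rz": 0, "x": 0, "y": 0, "z": 0, "hand": 15}]'

```text
time_s: 19.0
eef_pos: [562.7, -229.0, 213.2]
ee_rot: [0.478, 0.522, 0.479, -0.519]
force: [-3.0, 11.7, 10.1]
grip_width: 0.277
```

```bash
python3 - <<'E'
from h import *
np.set_printoptions(precision=3,suppress=True)
s=sense();p,R=pose(); print(s['time_s'],p,s['force'],s['wrist_torque'])
im=capture('scene'); crop(im[:,:,::-1].copy(),200,320,70,50,10,'pics/s12.png')
im=capture('top');crop(im[:,:,::-1].copy(),370,180,120,60,6,'pics/t12.png')
E
```

```text
19.0 [ 562.654 -228.982  213.181] [-2.988 11.657 10.14 ] [ 1.984  0.378 -0.412]
```

View pics/s12.png

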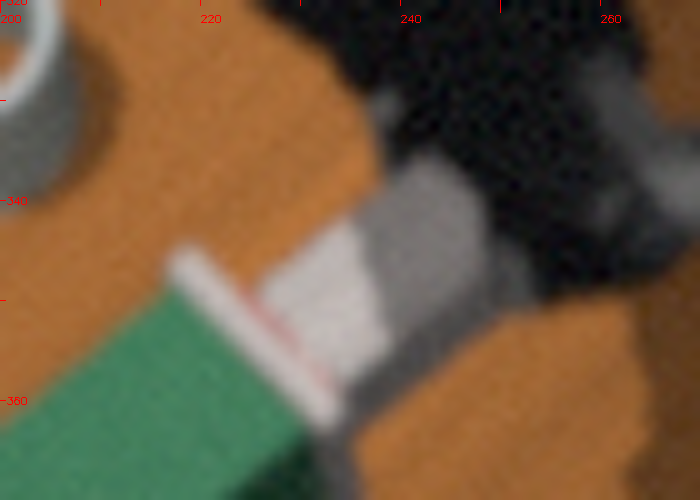

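View pics/t12.png

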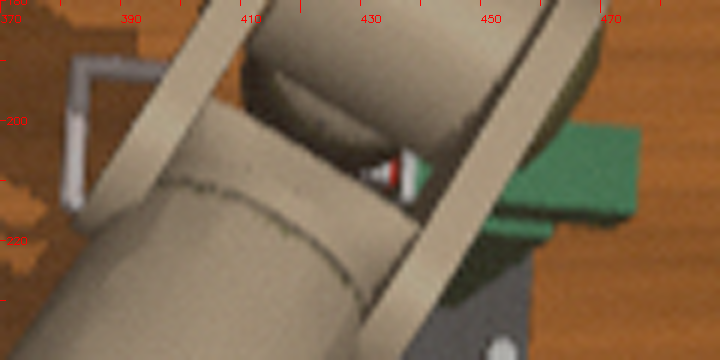

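Emit:
jog_arm --increments '[{"rx": 0, "ry": 0, "rz": 0, "x": 0, "y": 0, "z": 1.5, "hand": 15}, {"rx": 0, "ry": 0, "rz": 0, "x": 0, "y": 0, "z": 0, "hand": 15}]'

```text
time_s: 19.35
eef_pos: [562.5, -229.2, 213.2]
ee_rot: [0.478, 0.522, 0.48, -0.519]
force: [-4.7, 19.3, 10.6]
grip_width: 0.274
```

Emit:
jog_arm --increments '[{"rx": 0, "ry": 0, "rz": 0, "x": 0, "y": 0, "z": 1.5, "hand": 15}, {"rx": 0, "ry": 0, "rz": 0, "x": 0, "y": 0, "z": 0, "hand": 15}]'

```text
time_s: 19.6
eef_pos: [562.4, -230.3, 213.3]
ee_rot: [0.477, 0.522, 0.481, -0.518]
force: [-4.2, 21.1, 11.6]
grip_width: 0.276
```

Emit:
jog_arm --increments '[{"rx": 0, "ry": 0, "rz": 0, "x": -1.5, "y": 0, "z": 0, "hand": 15}, {"rx": 0, "ry": 0, "rz": 0, "x": -1, "y": 0, "z": 0, "hand": 15}]'

```text
time_s: 19.85
eef_pos: [561.9, -233.1, 214.1]
ee_rot: [0.478, 0.521, 0.479, -0.52]
force: [-0.6, 2.2, -4.0]
grip_width: 0.278
```

```bash
python3 - <<'E'
from h import *
np.set_printoptions(precision=3,suppress=True)
s=sense();p,R=pose(); print(s['time_s'],p,s['force'],s['wrist_torque'])
im=capture('scene'); crop(im[:,:,::-1].copy(),200,320,70,50,10,'pics/s13.png')
im=capture('top');crop(im[:,:,::-1].copy(),425,195,30,20,20,'pics/t13.png')
E
```

```text
19.85 [ 561.923 -233.116  214.054] [-0.637  2.24  -3.964] [ 0.53   0.121 -0.105]
```

View pics/s13.png

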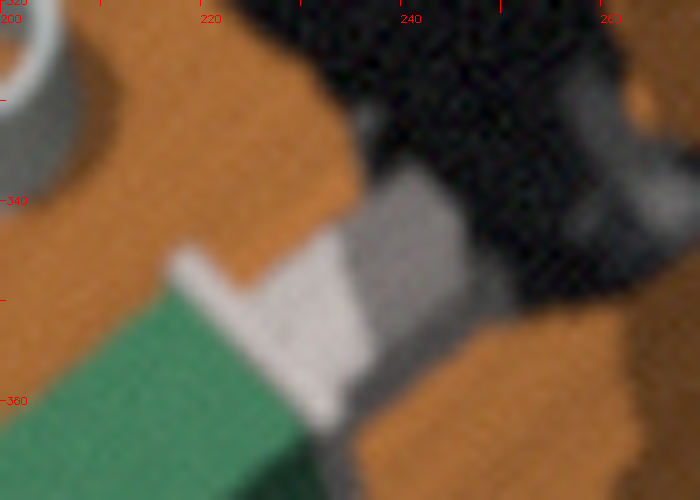

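View pics/t13.png

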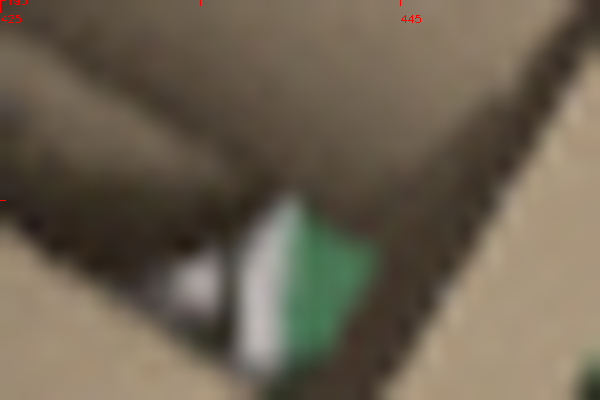

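Emit:
jog_arm --increments '[{"rx": 0, "ry": 0, "rz": 0, "x": 0, "y": 0, "z": -1.3, "hand": 15}, {"rx": 0, "ry": 0, "rz": 0, "x": 0, "y": 0, "z": -1.3, "hand": 15}, {"rx": 0, "ry": 0, "rz": 0, "x": 0, "y": 0, "z": 0, "hand": 15}]'

```text
time_s: 20.32
eef_pos: [562.1, -232.0, 213.9]
ee_rot: [-0.478, -0.52, -0.478, 0.521]
force: [-1.6, -1.8, -4.4]
grip_width: 0.281
```

Emit:
jog_arm --increments '[{"rx": 0, "ry": 0, "rz": 0, "x": 0, "y": 0, "z": -1.0, "hand": 15}, {"rx": 0, "ry": 0, "rz": 0, "x": 0, "y": 0, "z": 0, "hand": 15}]'

```text
time_s: 20.58
eef_pos: [562.3, -230.5, 214.0]
ee_rot: [-0.478, -0.521, -0.479, 0.521]
force: [-1.7, -1.5, -5.3]
grip_width: 0.28
```

```bash
python3 - <<'E'
from h import *
np.set_printoptions(precision=3,suppress=True)
s=sense();p,R=pose(); print(s['time_s'],p,s['force'],s['wrist_torque'])
im=capture('top');crop(im[:,:,::-1].copy(),425,195,30,20,20,'pics/t14.png')
E
```

```text
20.575 [ 562.277 -230.474  213.993] [-1.722 -1.462 -5.251] [-0.011  0.292 -0.032]
```

View pics/t14.png

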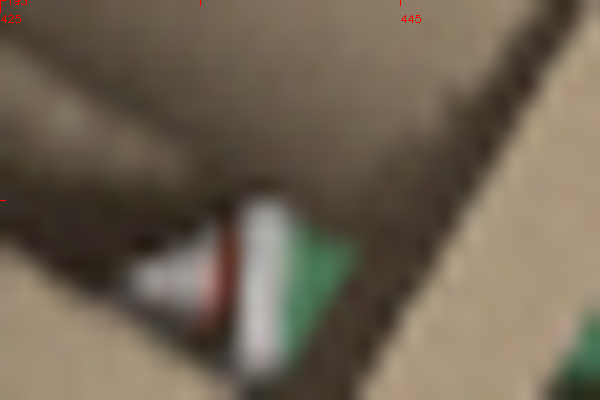

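Emit:
jog_arm --increments '[{"rx": 0, "ry": 0, "rz": 0, "x": 0, "y": 0, "z": 0.4, "hand": 50}, {"rx": 0, "ry": 0, "rz": 0, "x": 0, "y": 0, "z": 0, "hand": 50}, {"rx": 0, "ry": 0, "rz": 0, "x": 0, "y": 0, "z": 0, "hand": 50}, {"rx": 0, "ry": 0, "rz": 0, "x": -30, "y": 0, "z": 0, "hand": 50}, {"rx": 0, "ry": 0, "rz": 0, "x": -48, "y": 0, "z": 0, "hand": 50}]'

```text
time_s: 21.25
eef_pos: [562.0, -230.8, 292.2]
ee_rot: [-0.478, -0.52, -0.48, 0.521]
force: [-0.3, -1.0, 0.4]
grip_width: 0.586
```

Emit:
jog_arm --increments '[{"rx": 0, "ry": 0, "rz": 0, "x": 0, "y": -5.6, "z": -50, "hand": 50}, {"rx": 0, "ry": 0, "rz": 0, "x": 0, "y": -5.6, "z": -50, "hand": 50}, {"rx": 0, "ry": 0, "rz": 0, "x": 0, "y": -5.6, "z": -50, "hand": 50}, {"rx": 0, "ry": 0, "rz": 0, "x": 0, "y": -5.6, "z": -50, "hand": 50}, {"rx": 0, "ry": 0, "rz": 0, "x": 0, "y": -5.6, "z": -50, "hand": 50}]'

```text
time_s: 21.88
eef_pos: [555.2, 22.1, 292.6]
ee_rot: [0.479, 0.521, 0.478, -0.52]
force: [1.4, -0.0, -0.5]
grip_width: 0.586
```

```bash
python3 - <<'E'
from h import *
np.set_printoptions(precision=3,suppress=True)
s=sense();p,R=pose(); print(s['time_s'],p,s['force'])
im=capture('top');crop(im[:,:,::-1].copy(),370,180,120,60,6,'pics/t15.png')
crop(im[:,:,::-1].copy(),425,192,30,25,20,'pics/t15b.png')
im=capture('scene'); crop(im[:,:,::-1].copy(),200,290,100,80,8,'pics/s15.png')
E
```

```text
21.875 [555.247  22.092 292.561] [ 1.395 -0.016 -0.536]
```

View pics/t15.png

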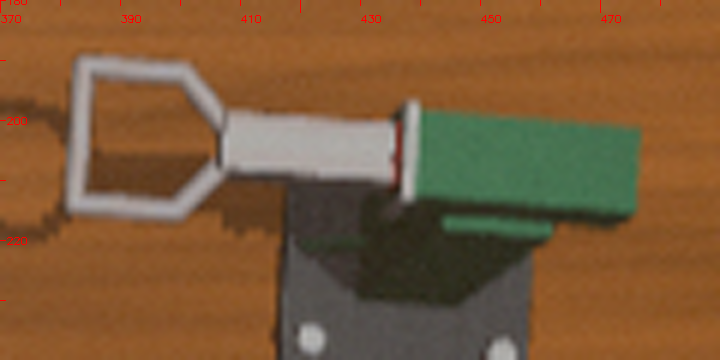

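View pics/t15b.png

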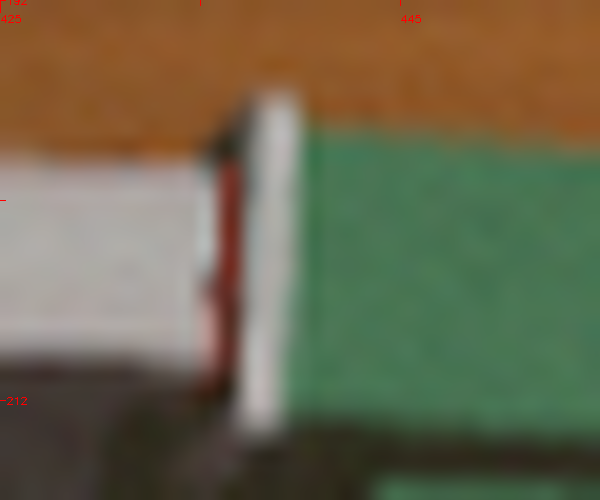

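View pics/s15.png

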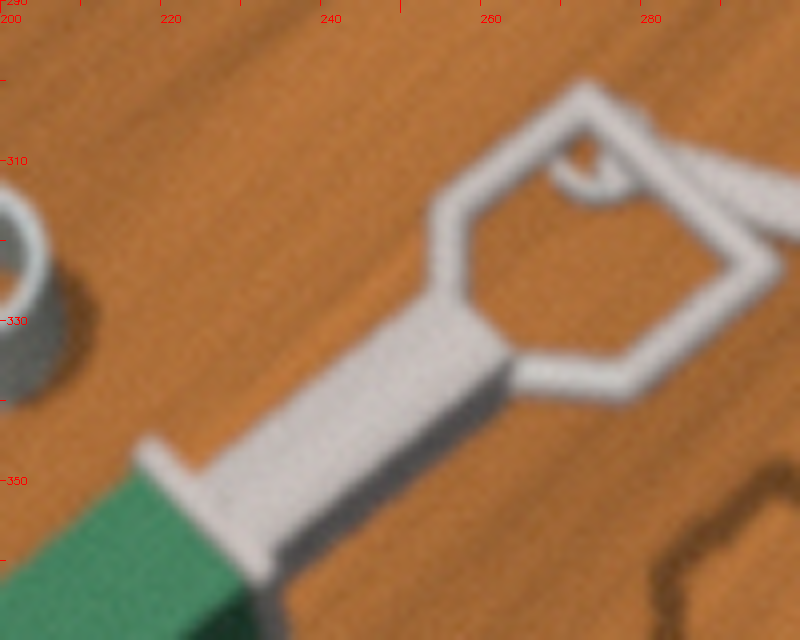

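```bash
python3 - <<'E'
from h import *
np.set_printoptions(precision=2,suppress=True)
a=ray('scene',200+671/8,290+180/8); b=ray('top',370+80/6,180+136.5/6)
print(tri([a,b]))
for z in (208,211,213): print(pz('scene',200+671/8,290+180/8,z),pz('top',370+80/6,180+136.5/6,z))
for z in (208,213): print([pz('scene',200+u/8,290+v/8,z) for u,v in [(585,97),(757,263)]])
E
```

```text
(array([ 568.28, -143.13,  208.22]), [np.float64(0.6631884481732022), np.float64(0.6631884481732041)])
[ 568.62 -142.54  208.  ] [ 567.89 -143.65  208.  ]
[ 569.76 -143.7   211.  ] [ 567.27 -143.28  211.  ]
[ 570.52 -144.48  213.  ] [ 566.86 -143.04  213.  ]
[array([ 538.43, -139.08,  208.  ]), array([ 598.17, -145.92,  208.  ])]
[array([ 540.47, -141.04,  213.  ]), array([ 599.92, -147.84,  213.  ])]
```

```bash
python3 - <<'E'
from h import *
im=cv2.imread('pics/wrist11.png'); crop(im,235,75,175,215,3,'pics/w11c.png')
E
```

```text
(no output)
```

View pics/w11c.png

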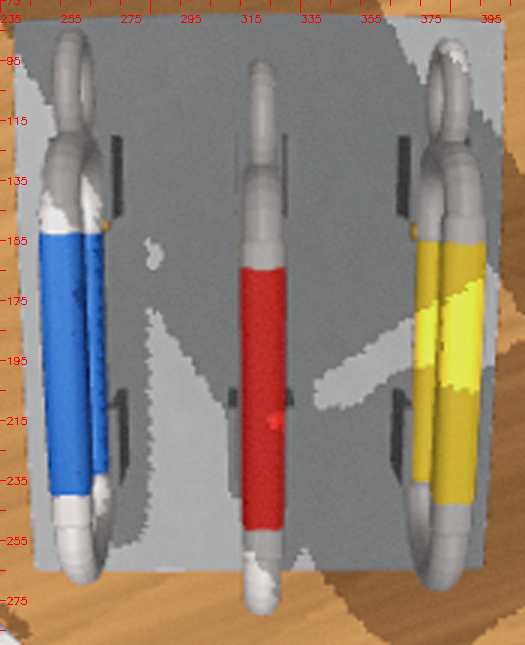

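```bash
python3 - <<'E'
from h import *
np.set_printoptions(precision=2,suppress=True)
d=np.load('p11.npz');P=(d['p'],d['R'])
for n,u,v,z in [('sl tail',323,164,74.5),('sl crown',322.6,251,74.5),('crown tip',322.5,279,45),('crown tip',322.5,279,60),('ring',322.3,95,41)]:
    X=pz('wrist',u,v,z,P); print(n,X,P[1].T@(X-P[0]))
E
```

```text
sl tail [508.02 291.74  74.5 ] [155.85   6.97 -46.39]
sl crown [577.01 265.88  74.5 ] [155.85   6.89  27.29]
crown tip [613.58 252.84  45.  ] [185.34   7.5   66.1 ]
crown tip [607.35 254.87  60.  ] [170.34   7.22  59.56]
ring [453.33 312.13  41.  ] [ 189.36    6.93 -104.76]
```

Emit:
jog_arm --increments '[{"rx": 0, "ry": 0, "rz": 0, "x": 0, "y": -5.1, "z": -50, "hand": 35}, {"rx": 0, "ry": 0, "rz": 0, "x": 0, "y": -5.1, "z": -50, "hand": 35}, {"rx": 0, "ry": 0, "rz": 0, "x": 0, "y": -5.1, "z": -50, "hand": 35}, {"rx": 0, "ry": 0, "rz": 0, "x": 0, "y": -5.1, "z": -50, "hand": 35}, {"rx": 0, "ry": 0, "rz": 0, "x": 0, "y": -5.1, "z": -50, "hand": 35}]'

```text
time_s: 22.6
eef_pos: [551.1, 272.9, 292.4]
ee_rot: [0.479, 0.521, 0.478, -0.52]
force: [0.5, 0.3, 0.6]
grip_width: 0.408
```

Emit:
jog_arm --increments '[{"rx": -0.1625, "ry": 0, "rz": 0, "x": 0, "y": 0, "z": 0, "hand": 35}, {"rx": -0.1625, "ry": 0, "rz": 0, "x": 10, "y": 0, "z": 0, "hand": 35}, {"rx": -0.1625, "ry": 0, "rz": 0, "x": 20, "y": 0, "z": 0, "hand": 35}, {"rx": -0.1625, "ry": 0, "rz": 0, "x": 20, "y": 0, "z": 0, "hand": 35}, {"rx": -0.1625, "ry": 0, "rz": 0, "x": 20, "y": 0, "z": 0, "hand": 35}]'

```text
time_s: 23.22
eef_pos: [551.3, 271.3, 221.7]
ee_rot: [0.646, 0.288, 0.646, -0.287]
force: [-0.2, -0.3, -0.1]
grip_width: 0.409
```

Emit:
jog_arm --increments '[{"rx": -0.1625, "ry": 0, "rz": 0, "x": 20, "y": 0, "z": 0, "hand": 35}, {"rx": -0.1625, "ry": 0, "rz": 0, "x": 20, "y": 0, "z": 0, "hand": 35}, {"rx": -0.161, "ry": 0, "rz": 0, "x": 10, "y": 0, "z": 0, "hand": 35}, {"rx": 0, "ry": 0, "rz": 0, "x": 0, "y": 0, "z": 0, "hand": 35}]'

```text
time_s: 23.72
eef_pos: [551.0, 271.3, 171.7]
ee_rot: [0.695, 0.126, 0.696, -0.126]
force: [-0.1, -0.3, 0.6]
grip_width: 0.408
```

```bash
python3 - <<'E'
from h import *
np.set_printoptions(precision=3,suppress=True)
s=sense();p,R=pose(); print(s['time_s'],s['joints'],p,R)
np.savez('p16.npz',p=p,R=R)
im=capture('wrist');cv2.imwrite('pics/wrist16.png',im[:,:,::-1])
E
```

```text
23.725 [ 0.267  0.557  1.293 -0.     1.293 -0.946] [550.983 271.26  171.678] [[-0.001  0.35   0.937]
 [-0.     0.937 -0.35 ]
 [-1.    -0.001 -0.001]]
```

View pics/wrist16.png

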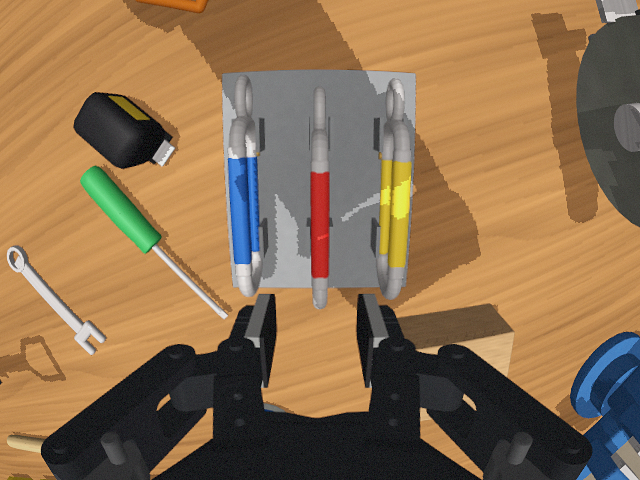

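```bash
python3 - <<'E'
from h import *
np.set_printoptions(precision=2,suppress=True)
d=np.load('p16.npz');P=(d['p'],d['R'])
for n,u,v,z in [('sl tail',319.5,172,74.5),('sl crown',319.7,279,74.5),('crown tip',319.5,307,45),('ring',319.5,88,41)]:
    X=pz('wrist',u,v,z,P); print(n,X,P[1].T@(X-P[0]))
im=cv2.imread('pics/wrist16.png'); crop(im,290,70,60,250,3,'pics/w16c.png')
E
```

```text
sl tail [508.07 289.19  74.5 ] [ 97.22   1.82 -46.39]
sl crown [578.24 263.21  74.5 ] [97.15  2.08 28.43]
crown tip [613.79 250.13  45.  ] [126.62   2.31  66.34]
ring [453.99 309.75  41.  ] [ 130.77    2.14 -104.22]
```

View pics/w16c.png

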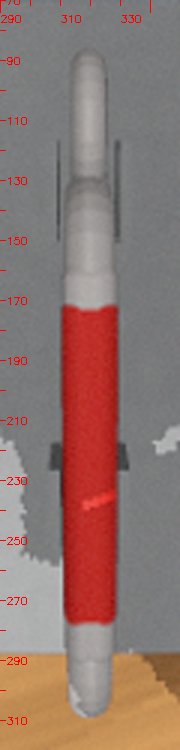

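Emit:
jog_arm --increments '[{"rx": 0, "ry": 0, "rz": 0, "x": 40, "y": 0.6, "z": 0.5, "hand": 35}, {"rx": 0, "ry": 0, "rz": 0, "x": 40, "y": 0, "z": 0, "hand": 35}, {"rx": 0, "ry": 0, "rz": 0, "x": 30, "y": 0, "z": 0, "hand": 35}, {"rx": 0, "ry": 0, "rz": 0, "x": 12, "y": 0, "z": 0, "hand": 35}, {"rx": 0, "ry": 0, "rz": 0, "x": 0, "y": 0, "z": 0, "hand": 35}]'

```text
time_s: 24.4
eef_pos: [552.0, 272.1, 50.6]
ee_rot: [0.696, 0.126, 0.696, -0.126]
force: [0.5, -0.2, 0.8]
grip_width: 0.412
```

Emit:
jog_arm --increments '[{"rx": 0, "ry": 0, "rz": 0, "x": 0, "y": 0, "z": 0, "hand": 5}, {"rx": 0, "ry": 0, "rz": 0, "x": 0, "y": 0, "z": 0, "hand": 5}, {"rx": 0, "ry": 0, "rz": 0, "x": 0, "y": 0, "z": 0, "hand": 5}, {"rx": 0, "ry": 0, "rz": 0, "x": 0, "y": 0, "z": 0, "hand": 5}]' --force 100

```text
time_s: 24.9
eef_pos: [552.6, 272.2, 51.9]
ee_rot: [0.697, 0.126, 0.695, -0.125]
force: [-0.9, -1.2, 6.7]
grip_width: 0.116
```

```bash
python3 - <<'E'
from h import *
np.set_printoptions(precision=3,suppress=True)
s=sense();p,R=pose(); print(s['time_s'],s['joints'],p,R,s['force'],s['grip_width']*85.4)
im=capture('wrist');cv2.imwrite('pics/wrist17.png',im[:,:,::-1])
E
```

```text
24.9 [ 0.268  0.69   1.404 -0.     1.044 -0.946] [552.577 272.155  51.912] [[ 0.003  0.349  0.937]
 [ 0.001  0.937 -0.349]
 [-1.     0.002  0.003]] [-0.855 -1.21   6.717] 9.879402693700742
```

View pics/wrist17.png

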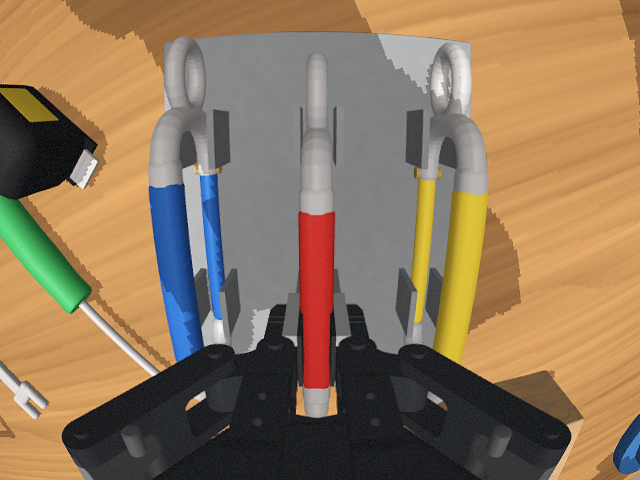

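Emit:
jog_arm --increments '[{"rx": 0, "ry": 0, "rz": 0, "x": -15, "y": 0, "z": 0, "hand": 5}, {"rx": 0, "ry": 0, "rz": 0, "x": -40, "y": 0, "z": 0, "hand": 5}, {"rx": 0, "ry": 0, "rz": 0, "x": -55, "y": 0, "z": 0, "hand": 5}, {"rx": 0, "ry": 0, "rz": 0, "x": -55, "y": 0, "z": 0, "hand": 5}, {"rx": 0, "ry": 0, "rz": 0, "x": -50, "y": 0, "z": 0, "hand": 5}]'

```text
time_s: 25.58
eef_pos: [551.2, 272.0, 268.0]
ee_rot: [0.696, 0.125, 0.696, -0.125]
force: [0.4, 0.7, -3.1]
grip_width: 0.114
```

Emit:
jog_arm --increments '[{"rx": 0.14, "ry": 0, "rz": 0, "x": -15, "y": 0, "z": 0, "hand": 5}, {"rx": 0.17, "ry": 0, "rz": 0, "x": 0, "y": 0, "z": 0, "hand": 5}, {"rx": 0.17, "ry": 0, "rz": 0, "x": 0, "y": 0, "z": 0, "hand": 5}, {"rx": 0.17, "ry": 0, "rz": 0, "x": 0, "y": 0, "z": 0, "hand": 5}, {"rx": 0.17, "ry": 0, "rz": 0, "x": 0, "y": 0, "z": 0, "hand": 5}]'

```text
time_s: 26.2
eef_pos: [551.2, 272.0, 280.7]
ee_rot: [0.587, 0.394, 0.587, -0.394]
force: [0.0, -0.6, -3.1]
grip_width: 0.117
```

Emit:
jog_arm --increments '[{"rx": 0.17, "ry": 0, "rz": 0, "x": 0, "y": 0, "z": 0, "hand": 5}, {"rx": 0.17, "ry": 0, "rz": 0, "x": 0, "y": 0, "z": 0, "hand": 5}, {"rx": 0.153, "ry": 0, "rz": 0, "x": 0, "y": 0, "z": 0, "hand": 5}, {"rx": 0, "ry": 0, "rz": 0, "x": 0, "y": 0, "z": 0, "hand": 5}]'

```text
time_s: 26.7
eef_pos: [551.3, 272.0, 280.6]
ee_rot: [-0.475, -0.524, -0.475, 0.524]
force: [0.9, 0.1, -3.1]
grip_width: 0.116
```

```bash
python3 - <<'E'
from h import *
np.set_printoptions(precision=3,suppress=True)
s=sense();p,R=pose(); print(s['time_s'],s['joints'],p,R,s['force'],s['grip_width']*85.4)
im=capture('wrist');cv2.imwrite('pics/wrist18.png',im[:,:,::-1])
T=np.array([571.5,-116,280]); print(R.T@(T-p), R[:,2])
E
```

```text
26.7 [ 0.268  0.493  1.111 -0.     1.538  0.365] [551.321 272.002 280.617] [[-0.     0.995 -0.097]
 [-0.    -0.097 -0.995]
 [-1.    -0.     0.   ]] [ 0.86   0.051 -3.059] 9.867632431764807
[  0.654  57.72  384.215] [-0.097 -0.995  0.   ]
```

View pics/wrist18.png

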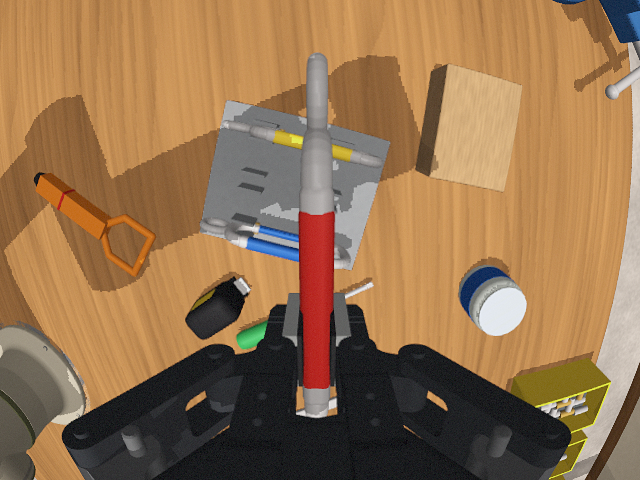

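The wrist view shows the red hook held with no shift: ring end at (317,55) and sleeve rows 212–388, as on the rack. Now I carry it over to the bar.

Emit:
jog_arm --increments '[{"rx": 0, "ry": 0, "rz": 0, "x": 0, "y": 6, "z": 40, "hand": 5}, {"rx": 0, "ry": 0, "rz": 0, "x": 0, "y": 7.5, "z": 50, "hand": 5}, {"rx": 0, "ry": 0, "rz": 0, "x": 0, "y": 7.5, "z": 50, "hand": 5}, {"rx": 0, "ry": 0, "rz": 0, "x": 0, "y": 7.5, "z": 50, "hand": 5}, {"rx": 0, "ry": 0, "rz": 0, "x": 0, "y": 7.5, "z": 50, "hand": 5}]'

```text
time_s: 27.38
eef_pos: [563.6, 28.1, 280.5]
ee_rot: [0.476, 0.523, 0.476, -0.523]
force: [-0.0, 0.2, -3.8]
grip_width: 0.116
```

Emit:
jog_arm --increments '[{"rx": 0, "ry": 0, "rz": 0, "x": 0, "y": 7.5, "z": 50, "hand": 5}, {"rx": 0, "ry": 0, "rz": 0, "x": 0, "y": 7.2, "z": 48, "hand": 5}, {"rx": 0, "ry": 0, "rz": 0, "x": 0, "y": 7, "z": 46, "hand": 5}, {"rx": 0, "ry": 0, "rz": 0, "x": 0, "y": 0, "z": 0, "hand": 5}, {"rx": 0, "ry": 0, "rz": 0, "x": 0, "y": 0, "z": 0, "hand": 5}]'

```text
time_s: 28.0
eef_pos: [571.2, -115.2, 280.3]
ee_rot: [0.475, 0.524, 0.475, -0.523]
force: [-0.5, 0.6, -3.4]
grip_width: 0.114
```

```bash
python3 - <<'E'
from h import *
np.set_printoptions(precision=3,suppress=True)
s=sense();p,R=pose(); print(s['time_s'],s['joints'],p,R,s['force'],s['grip_width']*85.4)
np.savez('p19.npz',p=p,R=R)
im=capture('scene');crop(im[:,:,::-1].copy(),195,240,150,120,5,'pics/s19.png')
im=capture('wrist');cv2.imwrite('pics/wrist19.png',im[:,:,::-1])
im=capture('top');crop(im[:,:,::-1].copy(),330,150,150,100,5,'pics/t19.png')
E
```

```text
28.0 [-0.4    0.416  1.226  0.     1.5   -0.303] [ 571.216 -115.193  280.316] [[-0.     0.995 -0.097]
 [ 0.    -0.097 -0.995]
 [-1.    -0.    -0.   ]] [-0.506  0.614 -3.417] 9.747106311456264
```

View pics/s19.png

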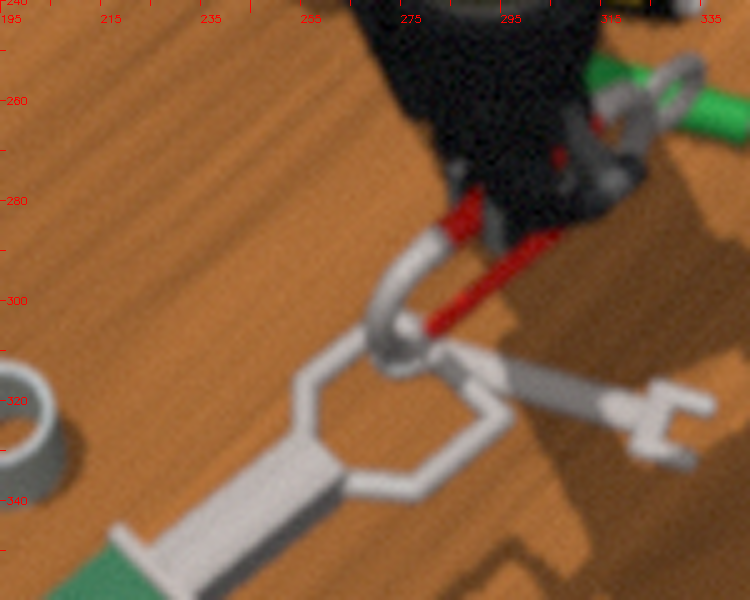

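View pics/wrist19.png

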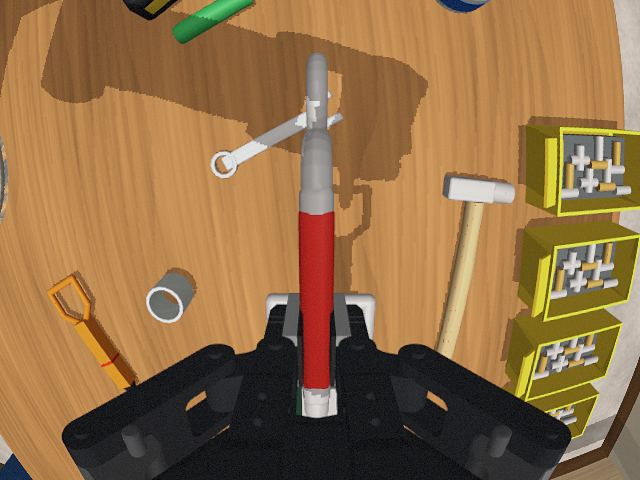

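View pics/t19.png

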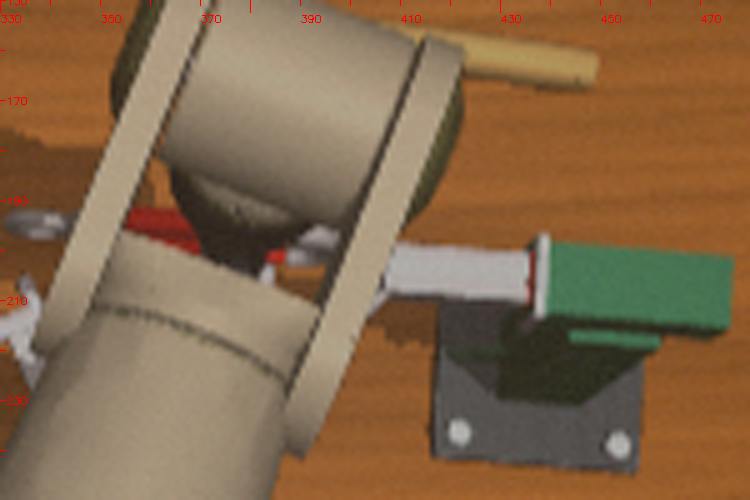

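```bash
python3 - <<'E'
from h import *
np.set_printoptions(precision=2,suppress=True)
d=np.load('p19.npz');p,R=d['p'],d['R']
H=lambda x,z: p+R[:,2]*(x-19.3)+np.array([0,0,z-10.9])
for n,x,z in [('gate tip',57,-27.5),('crown end',86,0),('crown top',60,27.5),('sleeve end',46.6,27.5),('tip bottom',57,-32),('ring',-86,0)]:
    u,v=proj('scene',H(x,z)); print(n,H(x,z),((u-195)*5,(v-240)*5))
for B in [np.array([569,-143.5,211])]:
    u,v=proj('scene',B); print('bar',((u-195)*5,(v-240)*5))
E
```

```text
gate tip [ 567.58 -152.72  241.9 ] (np.float64(421.25301297898403), np.float64(335.0479761038554))
crown end [ 564.78 -181.58  269.39] (np.float64(358.24227372917136), np.float64(347.469165298219))
crown top [ 567.29 -155.7   296.9 ] (np.float64(409.85455099879744), np.float64(263.47676568263864))
sleeve end [ 568.58 -142.37  296.91] (np.float64(438.0392174102198), np.float64(240.411835763054))
tip bottom [ 567.58 -152.72  237.4 ] (np.float64(421.6489681348031), np.float64(341.05074698766856))
ring [581.38 -10.39 269.46] (np.float64(698.7448025361587), np.float64(66.22862966196351))
bar (np.float64(443.2092100754838), np.float64(360.9645598180663))
```

```bash
python3 - <<'E'
from h import *
np.set_printoptions(precision=2,suppress=True)
d=np.load('p19.npz');P=(d['p'],d['R'])
for n,u,v,h in [('sl tail',317,212,22.6),('sl crown',316,388,22.6),('ring',317.5,54,-10.9),('bar L',268,300,0),('barR',374,300,0)]:
    X=pz('wrist',u,v,(P[0][2]+h) if h else 211,P); print(n,X,P[1].T@(X-P[0]))
im=cv2.imread('pics/wrist19.png'); crop(im,255,280,135,145,5,'pics/w19c.png')
E
```

```text
sl tail [577.54 -66.87 302.92] [-22.58   1.62 -48.71]
sl crown [ 570.02 -140.17  302.92] [-22.61   1.22  24.97]
ring [583.51  -8.82 269.42] [  10.94    1.97 -107.06]
bar L [ 538.99 -142.45  211.  ] [ 69.31 -29.44  30.27]
barR [ 606.54 -149.19  211.  ] [69.3  38.45 30.46]
```

View pics/w19c.png

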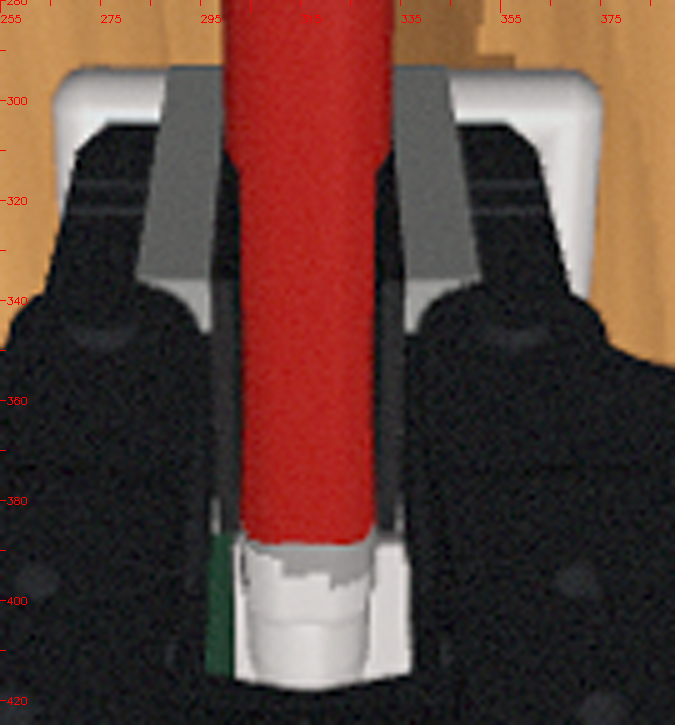

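Emit:
jog_arm --increments '[{"rx": 0, "ry": 0, "rz": 0, "x": 6, "y": 2.5, "z": 4, "hand": 5}, {"rx": 0, "ry": 0, "rz": 0, "x": 6, "y": 0, "z": 0, "hand": 5}, {"rx": 0, "ry": 0, "rz": 0, "x": 6, "y": 0, "z": 0, "hand": 5}, {"rx": 0, "ry": 0, "rz": 0, "x": 0, "y": 0, "z": 0, "hand": 5}]'

```text
time_s: 28.65
eef_pos: [573.2, -119.8, 261.6]
ee_rot: [-0.474, -0.524, -0.475, 0.524]
force: [-0.4, -0.2, -3.3]
grip_width: 0.12
```

Emit:
jog_arm --increments '[{"rx": 0, "ry": 0, "rz": 0, "x": 4, "y": 0, "z": 0, "hand": 5}, {"rx": 0, "ry": 0, "rz": 0, "x": 3, "y": 0, "z": 0, "hand": 5}, {"rx": 0, "ry": 0, "rz": 0, "x": 0, "y": 0, "z": 0, "hand": 5}]'

```text
time_s: 29.02
eef_pos: [573.5, -119.9, 255.3]
ee_rot: [0.475, 0.524, 0.475, -0.524]
force: [0.1, 1.2, -0.2]
grip_width: 0.119
```

Emit:
jog_arm --increments '[{"rx": 0, "ry": 0, "rz": 0, "x": 4, "y": 0, "z": 0, "hand": 5}, {"rx": 0, "ry": 0, "rz": 0, "x": 3, "y": 0, "z": 0, "hand": 5}, {"rx": 0, "ry": 0, "rz": 0, "x": 0, "y": 0, "z": 0, "hand": 5}]'

```text
time_s: 29.4
eef_pos: [573.4, -120.0, 248.0]
ee_rot: [-0.475, -0.524, -0.475, 0.524]
force: [0.9, 1.0, 0.4]
grip_width: 0.119
```

```bash
python3 - <<'E'
from h import *
np.set_printoptions(precision=3,suppress=True)
s=sense();p,R=pose(); print(s['time_s'],p,s['force'],s['wrist_torque'],s['grip_width']*85.4)
np.savez('p20.npz',p=p,R=R)
im=capture('scene');crop(im[:,:,::-1].copy(),245,260,80,70,9,'pics/s20.png')
E
```

```text
29.4 [ 573.395 -120.048  248.005] [0.938 0.958 0.383] [-0.037  0.003 -0.007] 10.14484653837396
```

View pics/s20.png

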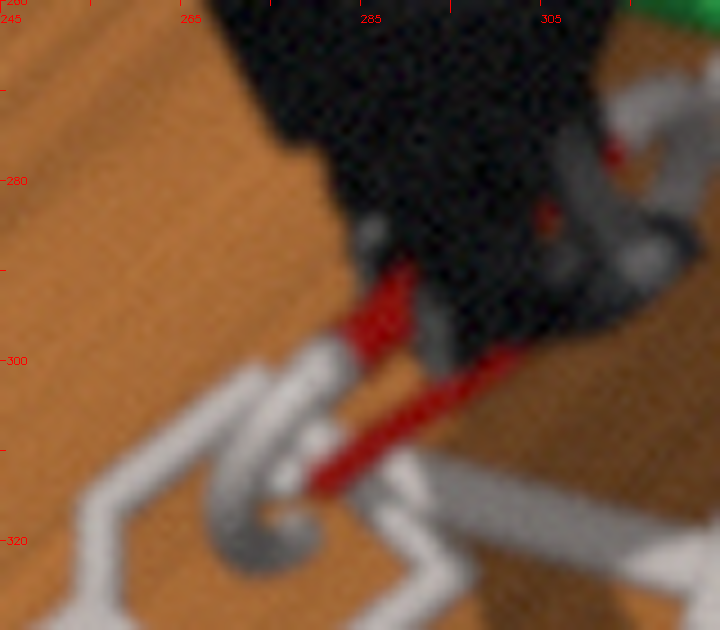

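Emit:
jog_arm --increments '[{"rx": 0, "ry": 0, "rz": 0, "x": 4, "y": 0, "z": 0, "hand": 5}, {"rx": 0, "ry": 0, "rz": 0, "x": 4, "y": 0, "z": 0, "hand": 5}, {"rx": 0, "ry": 0, "rz": 0, "x": 3, "y": 0, "z": 0, "hand": 5}, {"rx": 0, "ry": 0, "rz": 0, "x": 0, "y": 0, "z": 0, "hand": 5}]'

```text
time_s: 29.95
eef_pos: [573.3, -119.9, 237.0]
ee_rot: [-0.475, -0.524, -0.475, 0.524]
force: [0.4, -0.7, 0.7]
grip_width: 0.112
```

Emit:
jog_arm --increments '[{"rx": 0, "ry": 0, "rz": 0, "x": 4, "y": 0, "z": 0, "hand": 5}, {"rx": 0, "ry": 0, "rz": 0, "x": 4, "y": 0, "z": 0, "hand": 5}, {"rx": 0, "ry": 0, "rz": 0, "x": 2, "y": 0, "z": 0, "hand": 5}, {"rx": 0, "ry": 0, "rz": 0, "x": 0, "y": 0, "z": 0, "hand": 5}]'

```text
time_s: 30.45
eef_pos: [573.4, -119.8, 227.0]
ee_rot: [0.475, 0.524, 0.475, -0.524]
force: [0.5, 1.3, 1.7]
grip_width: 0.114
```

```bash
python3 - <<'E'
from h import *
np.set_printoptions(precision=3,suppress=True)
s=sense();p,R=pose(); print(s['time_s'],p,s['force'],s['wrist_torque'],s['grip_width']*85.4)
im=capture('scene');crop(im[:,:,::-1].copy(),245,260,80,70,9,'pics/s21.png')
im=capture('wrist');cv2.imwrite('pics/wrist21.png',im[:,:,::-1])
E
```

```text
30.45 [ 573.365 -119.758  227.01 ] [0.52  1.31  1.725] [-0.048 -0.035 -0.029] 9.706379889644117
```

View pics/s21.png

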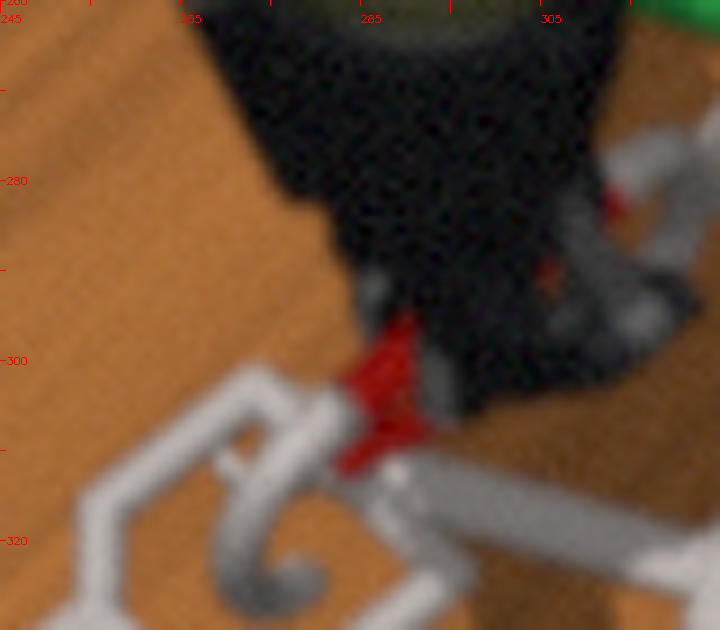

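View pics/wrist21.png

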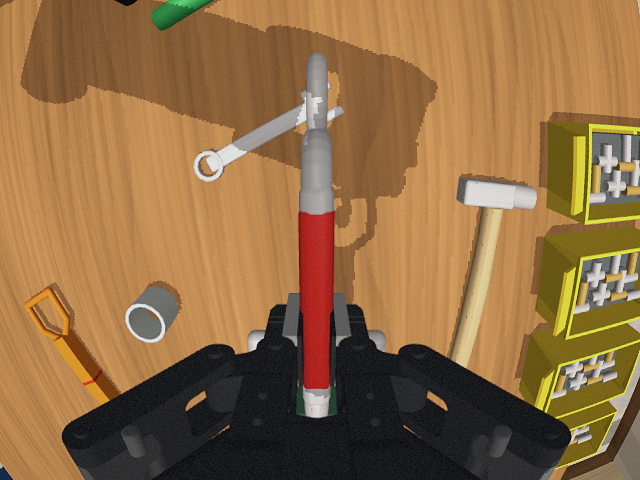

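Emit:
jog_arm --increments '[{"rx": 0, "ry": 0, "rz": 0, "x": 0, "y": 0, "z": -4, "hand": 5}, {"rx": 0, "ry": 0, "rz": 0, "x": 0, "y": 0, "z": -4, "hand": 5}, {"rx": 0, "ry": 0, "rz": 0, "x": 0, "y": 0, "z": -4, "hand": 5}, {"rx": 0, "ry": 0, "rz": 0, "x": 0, "y": 0, "z": -3, "hand": 5}, {"rx": 0, "ry": 0, "rz": 0, "x": 0, "y": 0, "z": 0, "hand": 5}]'

```text
time_s: 31.18
eef_pos: [574.6, -104.8, 226.6]
ee_rot: [-0.475, -0.524, -0.475, 0.524]
force: [-1.1, 0.0, -3.0]
grip_width: 0.114
```

Emit:
jog_arm --increments '[{"rx": 0, "ry": 0, "rz": 0, "x": 0, "y": 0, "z": -2, "hand": 5}, {"rx": 0, "ry": 0, "rz": 0, "x": 0, "y": 0, "z": -2, "hand": 5}, {"rx": 0, "ry": 0, "rz": 0, "x": 0, "y": 0, "z": 0, "hand": 5}]'

```text
time_s: 31.55
eef_pos: [575.3, -101.0, 227.2]
ee_rot: [-0.475, -0.524, -0.475, 0.524]
force: [-0.1, -0.2, -3.7]
grip_width: 0.12
```

```bash
python3 - <<'E'
from h import *
np.set_printoptions(precision=3,suppress=True)
s=sense();p,R=pose(); print(s['time_s'],p,s['force'],s['wrist_torque'],s['grip_width']*85.4)
im=capture('scene');crop(im[:,:,::-1].copy(),245,260,80,70,9,'pics/s22.png')
im=capture('top');crop(im[:,:,::-1].copy(),370,180,120,60,6,'pics/t22.png')
E
```

```text
31.55 [ 575.265 -100.996  227.166] [-0.104 -0.241 -3.732] [-0.08  -0.    -0.029] 10.282046509848996
```

View pics/s22.png

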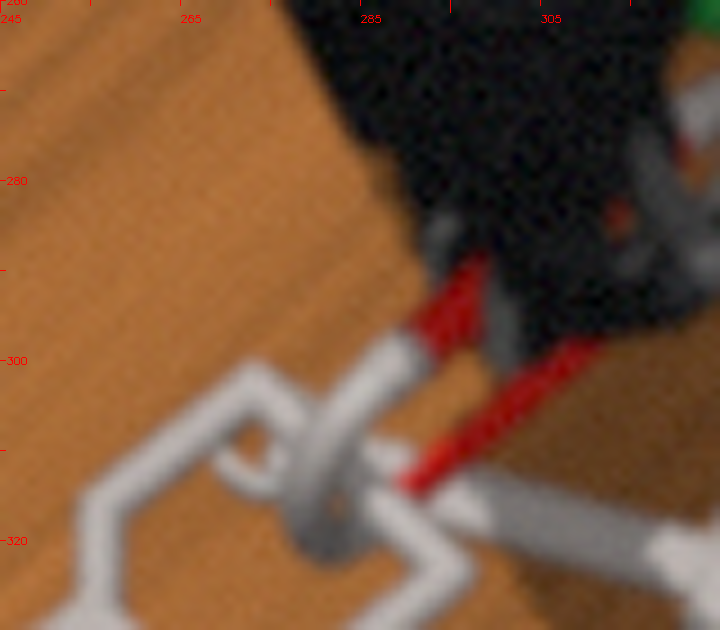

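View pics/t22.png

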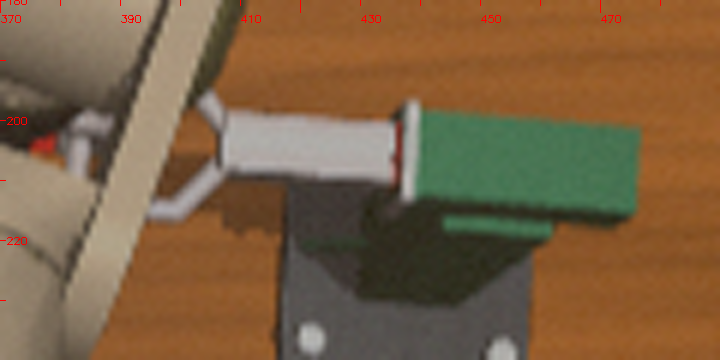

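Emit:
jog_arm --increments '[{"rx": 0, "ry": 0, "rz": 0, "x": 5, "y": 0, "z": 0, "hand": 5}, {"rx": 0, "ry": 0, "rz": 0, "x": 5, "y": 0, "z": 0, "hand": 5}, {"rx": 0, "ry": -0.06, "rz": 0, "x": 2.6, "y": 0, "z": -0.3, "hand": 5}, {"rx": 0, "ry": -0.1, "rz": 0, "x": 4.4, "y": 0, "z": -0.5, "hand": 5}, {"rx": 0, "ry": 0, "rz": 0, "x": 0, "y": 0, "z": 0, "hand": 5}]'

```text
time_s: 32.28
eef_pos: [575.2, -99.4, 209.4]
ee_rot: [-0.511, -0.48, -0.436, 0.564]
force: [-0.2, -0.1, -3.3]
grip_width: 0.119
```

```bash
python3 - <<'E'
from h import *
np.set_printoptions(precision=3,suppress=True)
s=sense();p,R=pose(); print(s['time_s'],s['joints'],p,R,s['force'],s['wrist_torque'])
E
```

```text
32.275 [-0.303  0.458  1.355 -0.162  1.3   -0.165] [575.175 -99.37  209.448] [[-0.017  0.995 -0.095]
 [-0.157 -0.097 -0.983]
 [-0.987 -0.001  0.158]] [-0.203 -0.14  -3.301] [ 0.077 -0.04   0.006]
```

Tilt is going the right way (tail down) with no contact force. I'll continue.

Emit:
jog_arm --increments '[{"rx": 0, "ry": -0.12, "rz": 0, "x": 5.3, "y": 0, "z": -0.6, "hand": 5}, {"rx": 0, "ry": -0.12, "rz": 0, "x": 5.3, "y": 0, "z": -0.6, "hand": 5}, {"rx": 0, "ry": -0.12, "rz": 0, "x": 5.3, "y": 0, "z": -0.6, "hand": 5}, {"rx": 0, "ry": -0.12, "rz": 0, "x": 5.3, "y": 0, "z": -0.6, "hand": 5}, {"rx": 0, "ry": 0, "rz": 0, "x": 0, "y": 0, "z": 0, "hand": 5}]'

```text
time_s: 32.9
eef_pos: [574.8, -105.0, 188.9]
ee_rot: [-0.6, -0.332, -0.303, 0.662]
force: [-0.2, -2.3, -1.1]
grip_width: 0.117
```

```bash
python3 - <<'E'
from h import *
np.set_printoptions(precision=3,suppress=True)
s=sense();p,R=pose(); print(s['time_s'],s['joints'],p,R,s['force'],s['wrist_torque'])
im=capture('scene');crop(im[:,:,::-1].copy(),235,250,100,80,8,'pics/s23.png')
E
```

```text
32.9 [-0.119  0.54   1.411 -0.677  1.257  0.216] [ 574.751 -104.994  188.937] [[-0.06   0.995 -0.077]
 [-0.593 -0.098 -0.799]
 [-0.803 -0.002  0.596]] [-0.241 -2.252 -1.11 ] [ 0.187 -0.007 -0.002]
```

View pics/s23.png

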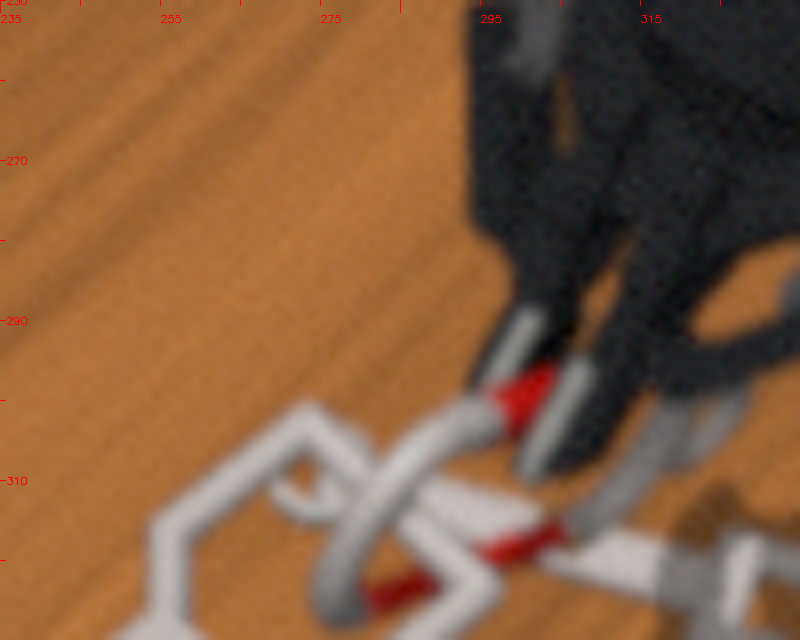

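Emit:
jog_arm --increments '[{"rx": 0, "ry": 0, "rz": 0, "x": 0, "y": 0, "z": 0, "hand": 50}, {"rx": 0, "ry": 0, "rz": 0, "x": 0, "y": 0, "z": 0, "hand": 50}, {"rx": 0, "ry": 0, "rz": 0, "x": -10, "y": 0, "z": 0, "hand": 50}, {"rx": 0, "ry": 0, "rz": 0, "x": -40, "y": 0, "z": 0, "hand": 50}, {"rx": 0, "ry": 0, "rz": 0, "x": -50, "y": 0, "z": 0, "hand": 50}]'

```text
time_s: 33.58
eef_pos: [580.5, -45.1, 271.0]
ee_rot: [-0.6, -0.333, -0.302, 0.662]
force: [0.4, -0.8, -0.9]
grip_width: 0.585
```

Emit:
jog_arm --increments '[{"rx": 0, "ry": 0, "rz": 0, "x": -50, "y": 0, "z": 0, "hand": 50}, {"rx": 0, "ry": 0, "rz": 0, "x": -50, "y": 0, "z": 0, "hand": 50}, {"rx": 0, "ry": 0, "rz": 0, "x": -40, "y": 0, "z": 0, "hand": 50}, {"rx": 0, "ry": 0, "rz": 0, "x": 0, "y": 0, "z": 0, "hand": 50}]'

```text
time_s: 34.08
eef_pos: [589.2, 39.1, 384.9]
ee_rot: [-0.601, -0.334, -0.301, 0.66]
force: [0.2, -0.3, 0.5]
grip_width: 0.588
```

```bash
python3 - <<'E'
from h import *
np.set_printoptions(precision=3,suppress=True)
s=sense();p,R=pose(); print(s['time_s'],s['joints'],p,s['force'])
im=capture('scene');cv2.imwrite('pics/scene24.png',im[:,:,::-1]);crop(im[:,:,::-1].copy(),195,280,120,100,6,'pics/s24.png')
im=capture('top');crop(im[:,:,::-1].copy(),370,180,120,60,6,'pics/t24.png');crop(im[:,:,::-1].copy(),425,192,30,25,20,'pics/t24b.png')
E
```

```text
34.075 [ 0.121  0.53   0.917 -0.64   1.795  0.105] [589.186  39.084 384.878] [ 0.213 -0.265  0.467]
```

View pics/scene24.png

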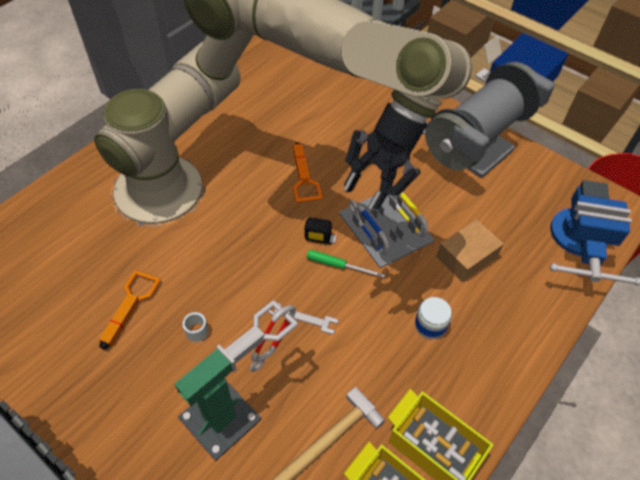

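View pics/s24.png

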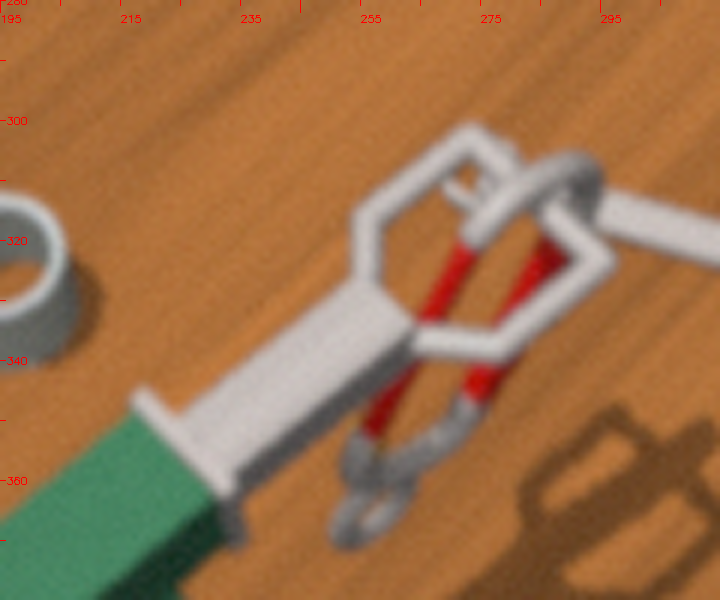

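View pics/t24.png

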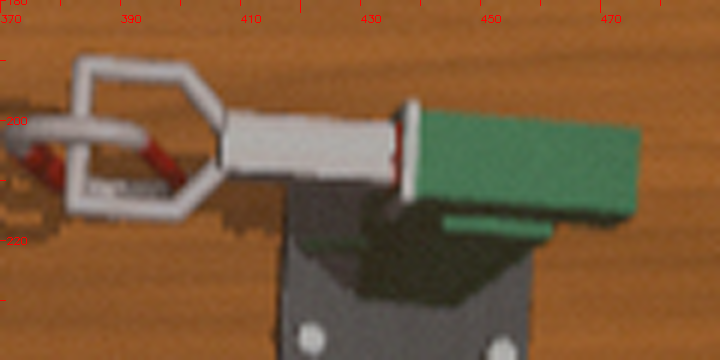

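View pics/t24b.png

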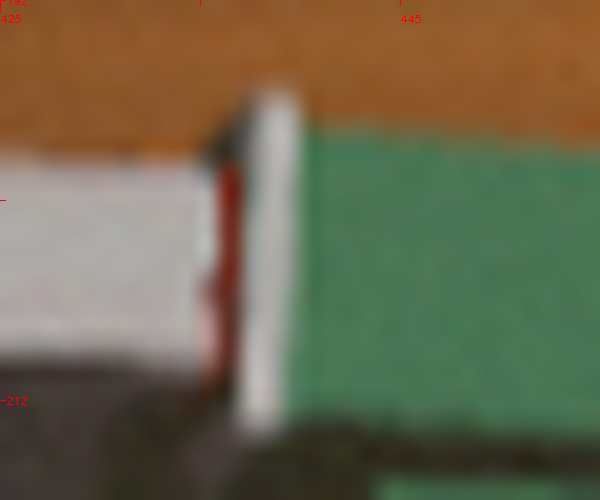

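The hook hangs from the bar with its gate shut and is still swinging a little. The red line is unchanged at the mouth. I'll wait briefly, then check again.

Emit:
jog_arm --increments '[{"rx": 0, "ry": 0, "rz": 0, "x": 0, "y": 0, "z": 0, "hand": 50}, {"rx": 0, "ry": 0, "rz": 0, "x": 0, "y": 0, "z": 0, "hand": 50}, {"rx": 0, "ry": 0, "rz": 0, "x": 0, "y": 0, "z": 0, "hand": 50}, {"rx": 0, "ry": 0, "rz": 0, "x": 0, "y": 0, "z": 0, "hand": 50}, {"rx": 0, "ry": 0, "rz": 0, "x": 0, "y": 0, "z": 0, "hand": 50}]'

```text
time_s: 34.8
eef_pos: [588.9, 37.3, 382.0]
ee_rot: [-0.6, -0.333, -0.301, 0.662]
force: [0.4, -0.2, -0.8]
grip_width: 0.588
```

Emit:
jog_arm --increments '[{"rx": 0, "ry": 0, "rz": 0, "x": 0, "y": 0, "z": 0, "hand": 50}, {"rx": 0, "ry": 0, "rz": 0, "x": 0, "y": 0, "z": 0, "hand": 50}, {"rx": 0, "ry": 0, "rz": 0, "x": 0, "y": 0, "z": 0, "hand": 50}, {"rx": 0, "ry": 0, "rz": 0, "x": 0, "y": 0, "z": 0, "hand": 50}, {"rx": 0, "ry": 0, "rz": 0, "x": 0, "y": 0, "z": 0, "hand": 50}]'

```text
time_s: 35.42
eef_pos: [589.0, 37.4, 382.1]
ee_rot: [-0.6, -0.333, -0.301, 0.662]
force: [0.0, 0.0, 0.3]
grip_width: 0.585
```

Emit:
jog_arm --increments '[{"rx": 0, "ry": 0, "rz": 0, "x": 0, "y": 0, "z": 0, "hand": 50}, {"rx": 0, "ry": 0, "rz": 0, "x": 0, "y": 0, "z": 0, "hand": 50}, {"rx": 0, "ry": 0, "rz": 0, "x": 0, "y": 0, "z": 0, "hand": 50}, {"rx": 0, "ry": 0, "rz": 0, "x": 0, "y": 0, "z": 0, "hand": 50}, {"rx": 0, "ry": 0, "rz": 0, "x": 0, "y": 0, "z": 0, "hand": 50}]'

```text
time_s: 36.05
eef_pos: [589.0, 37.4, 382.1]
ee_rot: [-0.6, -0.333, -0.301, 0.662]
force: [-0.1, 0.6, -0.6]
grip_width: 0.584
```

Emit:
jog_arm --increments '[{"rx": 0, "ry": 0, "rz": 0, "x": 0, "y": 0, "z": 0, "hand": 50}, {"rx": 0, "ry": 0, "rz": 0, "x": 0, "y": 0, "z": 0, "hand": 50}, {"rx": 0, "ry": 0, "rz": 0, "x": 0, "y": 0, "z": 0, "hand": 50}, {"rx": 0, "ry": 0, "rz": 0, "x": 0, "y": 0, "z": 0, "hand": 50}, {"rx": 0, "ry": 0, "rz": 0, "x": 0, "y": 0, "z": 0, "hand": 50}]'

```text
time_s: 36.67
eef_pos: [589.0, 37.4, 382.1]
ee_rot: [-0.6, -0.333, -0.301, 0.662]
force: [-0.0, 0.2, -0.2]
grip_width: 0.586
```

```bash
python3 - <<'E'
from h import *
print(sense()['time_s'],sense()['force'])
im=capture('scene');crop(im[:,:,::-1].copy(),195,280,120,100,6,'pics/s25.png')
im=capture('top');cv2.imwrite('pics/top25.png',im[:,:,::-1]);crop(im[:,:,::-1].copy(),425,192,30,25,20,'pics/t25b.png')
E
```

```text
36.675 [-0.03388192  0.17578796 -0.2226462 ]
```

View pics/s25.png

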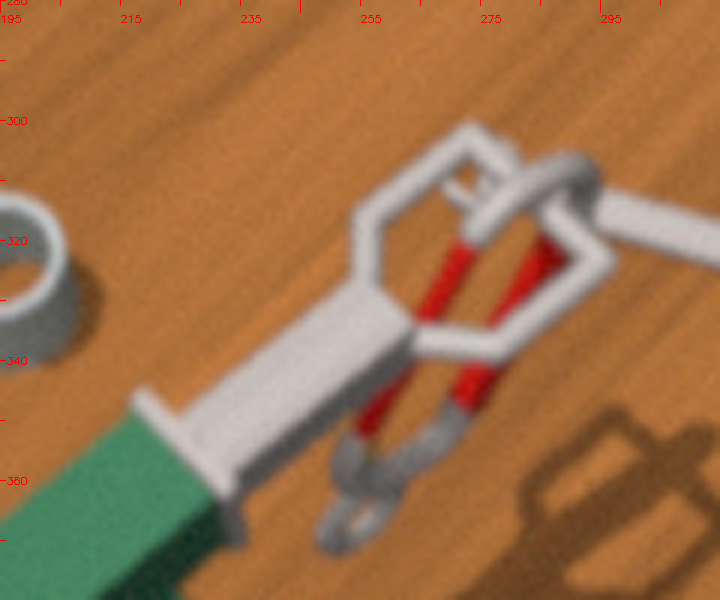

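View pics/top25.png

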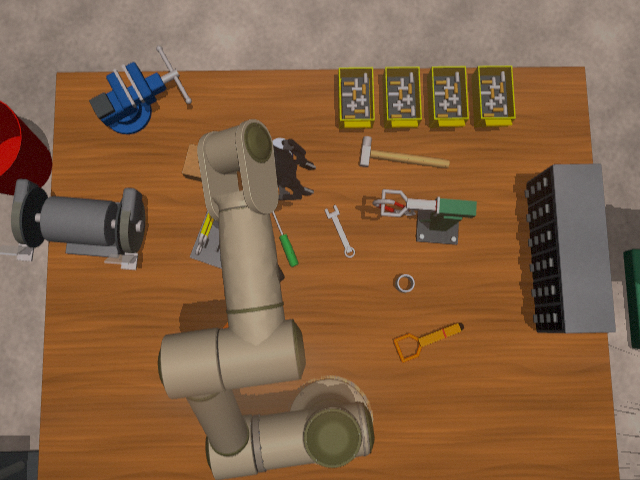

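View pics/t25b.png

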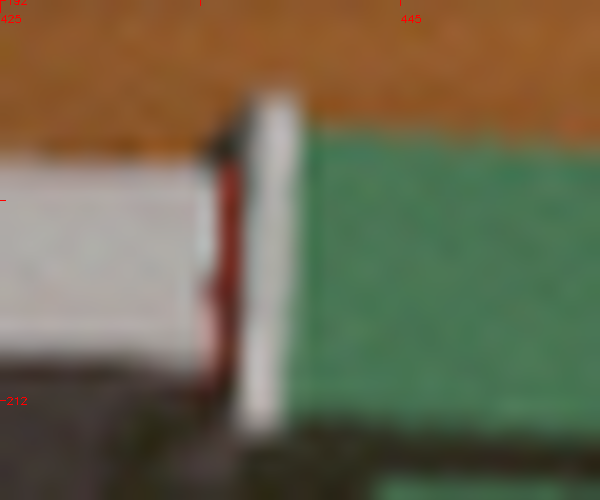

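The hook hangs from the bar with the gate shut and the spine still swinging slightly. The red line sits at the sleeve's mouth, and the rest of the bench is undisturbed.

```bash
python3 -c "
from rig import *
print(finish_job())"
```

```text
the job is handed in; nothing more can be done
None
```

The stand is rigged and the job is handed in at about 37 s. The tube sits in the sleeve with its red line at the mouth, and the red snap hook hangs from the loop's cross bar with its gate shut.

- **Tube:** My first placement left the mark about 2 mm outside the mouth. I went back and re-gripped the tube; it stuck, then slid about 2 mm too far, so I drew it back. In the last top view roughly half or a little more of the line shows outside the lip, so I put the mark within about 1 mm of level. Fitting the hook did not change that view.
- **Hook:** The gate swung in on the bar and sprang shut when I moved the hook so the bar sat in its crown. I tilted it tail down before letting go. About 3 s after release it was still hanging shut, swinging slightly.
- **Forces:** The highest reading I saw was about 24 N at the wrist, while freeing the stuck tube.
- **Rest of the bench:** Everything I could see in the last top picture was in place. The arm hid the blue hook and most of the rack, and one orange look-alike and the tape measure were out of sight. All of those looked unmoved in the scene picture just after release.
- **Disagreement:** The top camera placed points about 4 mm nearer in x than the scene and wrist cameras. I went by the latter two for positions.

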